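Put the paper tapes back on their spindles

ROBOT

A 6-joint arm with a two-finger parallel gripper is mounted at the origin on a cart in front of the work surface, level with it; the furniture and walls round the work are solid. World frame = base frame: x ahead of the robot, y to its left, z up, the work surface at z = 0. Lengths are in m, angles in rad, forces in N, time in s.
With the tool pointing down it reaches from about 0.15 to 0.775 m from the base axis. Payload 6.1 kg.
Tool frame: the origin (TCP) lies at the very end of the fingers, on their centre line; the grasp point (between the pads) lies 19 mm behind it; z points along the fingers, y is the direction in which the jaws open and shut (so a half turn about z gives the same grasp; the last joint's range is limited). The gripper opens to 85 mm and grips with 20 to 120 N. Pads are 22 mm wide; open, the fingers measure 114 mm over their backs; the gripper's body (76 mm by 85 mm) begins 54 mm behind the grasp point. The pads swing forward as they close: fully open they stand 13 mm farther back than shut.
Start: joints at [-1.134, 0.126, -0.04, 1.405, 0, 1.571], TCP at [0.222, -0.476, 0.231] pointing down, gripper open.
Joint ranges: [-2.72, 2.72], [-0.95, 1.95], [-1.27, 1.35], [-1.78, 2.02], [-1.46, 1.47], [-3.14, 3.14]. Speed limits (rad/s): [2.39, 2.39, 3.01, 3.14, 3.14, 3.14].

INTERFACE

Orientations are given as a unit quaternion [x, y, z, w].
In Python, from rig import observe, cams, ticket gives the robot as it stands. The module is installed in compiled form; this text tells all that it offers.
- The arm moves only by the tool jog_arm, never from a script. Its argument "motion" is a list of rows, each an object of numbers: "wx", "wy", "wz": the turn, a rotation vector about the tool's x, y, z in units of 8 degrees (1.0 is 8 degrees); "tx", "ty", "tz": the shift along the tool's x, y, z in m; "gripper": the finger opening in m, from 0 to 0.0854. In form: [{"wx": .., "wy": .., "wz": .., "tx": .., "ty": .., "tz": .., "gripper": ..}, ...]. A call has 1 to 5 rows; each row shifts and turns the commanded pose from where the row before left it, along the tool's axes as they then stand; what a row does not reach is not made up. A row lasts 1/10 s, in which the tool goes at most 50 mm and 8.59 degrees, less where a joint would pass 70% of its speed; a pose out of reach is approached as far as the arm can. A call with a gripper value outside its range is refused whole. The fingers move at their own pace and stop on an object; "grip_force" is the grip in N (left out, the last holds). Time passes only in rows, so rows that do not move let the fingers close. It gives the time, the measured TCP pose, the force and the opening at its end, in the units of the state.
- observe(): the state, without advancing time (a new reading comes with each control period).
- cams.snapshot(name): name is "side" or "top"; returns the picture (384x512x3 uint8, blue, green, red); there is no depth.
- cams.camera_params(name): a dict with "fx", "fy", "cx", "cy" (pixels), "dist" ([k1, k2, p1, p2, k3] as OpenCV has them; the pictures are not rectified), "rvec" (rotation vector, rad) and "tvec" (3), from world to camera coordinates, as OpenCV has them. Camera axes: x right, y down, z forward; pixel columns grow to the right and rows downward; lengths in m; the calibration is good to about 2 mm. A picture is of the moment at which its call begins. camera_params takes no time and is no camera call.
- ticket.sign_off(): hands the job in, once; it reports no verdict.
Trained networks look in the newest picture that a camera, given by its name, has taken for a name from the list of things; names that differ only in an ending like _2 or _b are one class to them, and where a whole thing is asked for, a point or a joint stands for the part that bears it (a point fixed in the world has none). Each returns a list of dicts, best first, with "score" (0 to 1); they miss things now and then, are a little off and sometimes report something else, mostly with a low value. They report only what shows in the picture. A call takes as long as a camera call. They do not tell look-alikes from the thing itself.
- cams.spot_in(target, camera): "xyz" ([x, y, z] in m, in the coordinates of the camera as it stood for that picture, good to about 4 mm: the middle of the surface that is visible of it).
- cams.masks_of(target, camera): "pixels" (384x512 bool, what is visible of it).
The state is a dict: "time": time; "joint_pos": joint angles; "joint_vel": joint speeds; "tau": joint torques, N m; "tool_pos": TCP position; "eef_rot": TCP orientation; "contact_force": force on the tool from outside, world axes, zero at the start; "moment": the same for the moment, N m; "width": finger opening in m.
Only numpy, scipy, OpenCV 4.12 (cv2) and the standard library are available. Lean on these libraries where they do the work, as an engineer would, in place of code of your own. Each camera call takes 0.05 s, during which the arm holds its last target. There are 200 camera calls.

TASK

Customers have left four rolls of paper tape lying about, three in a stack and one beside it: put each back on the post of the display stand that already holds tape of its colour, lying flat. Of the two coral rolls, the full one goes on first and the small, part-used tester on top of it, so that customers try that one. Do not disturb the stapler, the red stamp or the ink pad.

Things in the scene. Friction and masses are not known exactly. Their poses are not given: they have to be found in the camera images.
- coral_roll: Full coral-red roll of paper tape with cream dots round its side, 60 mm across, 20 mm high. Loose and rigid; its core is a 30 mm through hole. Origin: centre of its underside, z up. At the start it or the green roll is the bottom of the stack of three, the other lies alone on the table.
- green_roll: Full green roll of paper tape with two thin cream lines round its side, 60 mm across, 20 mm high. Loose and rigid; its core is a 30 mm through hole. Origin: centre of its underside, z up. At the start it or the full coral roll is the bottom of the stack of three, the other lies alone on the table.
- mustard_roll: Mustard-yellow roll of paper tape with one cream band round its side, 50 mm across, 15 mm high. Loose and rigid; its core is a 30 mm through hole. Origin: centre of its underside, z up. At the start it is the middle of the stack of three, its underside 20 mm above the table.
- coral_tester: Part-used tester roll of the coral-red tape with cream dots, only 40 mm across, 20 mm high. Loose and rigid; its core is a 30 mm through hole. Origin: centre of its underside, z up. At the start it is the top of the stack of three, its underside 35 mm above the table. The free table between stack, single roll and stands will do to put it down meanwhile.
- coral_stand: Fixed stand: oak foot 80 mm across, 12 mm thick; on it one fixed coral-red stock roll (cream dots, 60 mm across, 20 mm high); a steel post 12 mm across rises through it, its tip 66 mm above the table. Origin: centre of the foot's underside, z up, below the post. Top of the stock roll, where the next roll rests: 32 mm up. The stands swap places. The tester on top rests at 52 mm.
- green_stand: Fixed stand: oak foot 80 mm across, 12 mm thick; on it one fixed green stock roll (two thin cream lines, 60 mm across, 20 mm high); a steel post 12 mm across rises through it, its tip 66 mm above the table. Origin: centre of the foot's underside, z up, below the post. Top of the stock roll, where the next roll rests: 32 mm up. The stands swap places.
- mustard_stand: Fixed stand: oak foot 80 mm across, 12 mm thick; on it one fixed mustard-yellow stock roll (one cream band, 50 mm across, 15 mm high); a steel post 12 mm across rises through it, its tip 61 mm above the table. Origin: centre of the foot's underside, z up, below the post. Top of the stock roll, where the next roll rests: 27 mm up. The stands swap places.
- stapler: Bystander: pale green desk stapler, 36 x 135 x 49 mm, long axis its y, origin at the centre of its underside. Leave it where it is.
- red_stamp: Bystander: hand stamp standing upright, wooden foot 24 x 36 mm, turned red handle, 66 mm high, origin at the centre of its underside. Leave it where it is. Beyond it, straight ahead of the robot, stands a fixed red pencil sharpener 105 mm high: x from 0.59 m on, y -0.07 to 0.05 m; keep the gripper clear of it.
- ink_pad: Bystander: closed dark green ink pad, 65 x 96 x 14 mm, long axis its y, origin at the centre of its underside. Leave it where it is.
Mind the look-alikes: they are no part of the job. Leave any blue look-alike of the coral_tester alone.

How it is judged:
At the end, for the whole second after the job is handed in: Each roll lies flat on its own colour's stand with the post through its core (12 mm), the coral tester on top of the full coral roll and the others on the stock rolls; heights within 4 mm, tilt under 0.12 rad, all at rest (horizontal distance between each of coral_roll, coral_tester and coral_stand below 0.012 m and z of coral_roll in the frame of coral_stand between 0.028 and 0.036 m and angle between each of coral_roll, coral_tester, green_roll, mustard_roll's own z axis and vertical below 0.12 rad and linear speed of each of coral_roll, coral_tester, green_roll, mustard_roll below 0.02 m/s and z of coral_tester in the frame of coral_stand between 0.048 and 0.056 m and horizontal distance between green_roll and green_stand below 0.012 m and z of green_roll in the frame of green_stand between 0.028 and 0.036 m and horizontal distance between mustard_roll and mustard_stand below 0.012 m and z of mustard_roll in the frame of mustard_stand between 0.023 and 0.031 m); the robot touches nothing.
It fails at once if the stapler is pushed more than 25 mm or tipped (distance of stapler from where it was at the start of the episode above 0.025 m or angle between stapler's own z axis and vertical above 0.35 rad).
It fails at once if the red stamp is pushed more than 25 mm or tipped (distance of red_stamp from where it was at the start of the episode above 0.025 m or angle between red_stamp's own z axis and vertical above 0.35 rad).
It fails at once if the ink pad is pushed more than 25 mm or tipped (distance of ink_pad from where it was at the start of the episode above 0.025 m or angle between ink_pad's own z axis and vertical above 0.35 rad).
It also fails if it takes over 115 s, if anything falls off the work surface, if the arm or the gripper's body presses on something with over 40 N, if the wrist force passes 120 N, or if a joint passes its speed limit or range.

## Working session

There is one attempt and no reset: what is moved stays moved. The work goes in short steps, Python scripts to look and compute and a tool call to move; the robot and the scene stay as the last step left them, time stands still between calls to the robot, and variables do not carry over. Pictures are saved under pics/ and viewed, about 12 in all and at most 16, crops included, and the job is handed in when it is done.

Besides the shell and the picture viewer there is one more tool, called after "Request:" in YAML: its name, and indented under it one key for each argument. jog_arm: Moves the arm, as the interface text tells. Its arguments: {"type":"object","properties":{"motion":{"type":"array","items":{"type":"object","properties":{"wx":{"type":"number"},"wy":{"type":"number"},"wz":{"type":"number"},"tx":{"type":"number"},"ty":{"type":"number"},"tz":{"type":"number"},"gripper":{"type":"number"}}}},"grip_force":{"type":"number"}},"required":["motion"]}

```bash
mkdir -p pics
cat > h.py <<'E'
import numpy as np, cv2
from rig import observe, cams, ticket
def P(n):
    p=cams.camera_params(n); K=np.array([[p['fx'],0,p['cx']],[0,p['fy'],p['cy']],[0,0,1.]])
    return K,np.array(p['dist'],float),np.array(p['rvec'],float),np.array(p['tvec'],float).ravel()
def px2w(n,uv,z):
    K,d,r,t=P(n);R=cv2.Rodrigues(r)[0]
    q=cv2.undistortPoints(np.array(uv,float).reshape(-1,1,2),K,d).reshape(-1,2)
    dr=np.c_[q,np.ones(len(q))]@R; c=-R.T@t
    return c+dr*((z-c[2])/dr[:,2])[:,None]
def w2px(n,X):
    K,d,r,t=P(n);return cv2.projectPoints(np.array(X,float).reshape(-1,3),r,t,K,d)[0].reshape(-1,2)
def c2w(n,x):
    K,d,r,t=P(n);R=cv2.Rodrigues(r)[0];return R.T@(np.array(x)-t)
E
python3 - <<'E'
from h import *
a=cams.snapshot('top');b=cams.snapshot('side')
cv2.imwrite('pics/top0.png',cv2.resize(a,(800,600)));cv2.imwrite('pics/side0.png',cv2.resize(b,(800,600)))
for cam in('top','side'):
  K,d,r,t=P(cam);print(cam,-cv2.Rodrigues(r)[0].T@t,K[0,0])
for n in ['coral_roll','green_roll','mustard_roll','coral_tester','coral_stand','green_stand','mustard_stand','stapler','red_stamp','ink_pad']:
  for cam in('top','side'):
    print(n,cam,[(np.round(c2w(cam,o['xyz']),3).tolist(),round(o['score'],2)) for o in cams.spot_in(n,cam)])
print(observe())
E
```

```text
top [0.38863131 0.00597166 1.3618129 ] 376.52485221271877
side [0.28805599 1.00035437 0.87167144] 448.79506717642516
coral_roll top [([0.464, 0.134, 0.017], 0.67)]
coral_roll side [([0.466, 0.149, 0.015], 0.82)]
green_roll top [([0.483, 0.293, 0.023], 0.43)]
green_roll side [([0.477, 0.329, 0.014], 0.58)]
mustard_roll top []
mustard_roll side [([0.476, 0.322, 0.033], 0.65)]
coral_tester top [([0.567, 0.131, 0.021], 0.55), ([0.483, 0.306, 0.056], 0.41)]
coral_tester side [([0.48, 0.309, 0.051], 0.66), ([0.57, 0.132, 0.013], 0.48)]
coral_stand top [([0.562, -0.251, 0.022], 0.82)]
coral_stand side [([0.563, -0.238, 0.023], 0.56)]
green_stand top [([0.511, -0.388, 0.026], 0.68)]
green_stand side [([0.511, -0.372, 0.025], 0.83), ([0.559, -0.241, 0.025], 0.53)]
mustard_stand top [([0.51, -0.11, 0.011], 0.97)]
mustard_stand side [([0.512, -0.097, 0.011], 0.75)]
stapler top [([0.646, 0.171, 0.043], 0.8)]
stapler side [([0.643, 0.183, 0.036], 0.72)]
red_stamp top []
red_stamp side [([0.503, 0.002, 0.012], 0.73)]
ink_pad top [([0.66, 0.324, 0.016], 0.7)]
ink_pad side [([0.656, 0.332, 0.008], 0.65)]
{'time': 1.1, 'joint_pos': array([-1.13403294e+00,  1.25829187e-01, -3.95580166e-02,  1.40539857e+00,
        2.62759712e-05,  1.57083007e+00]), 'joint_vel': array([ 0.00133051,  0.00126821,  0.00045479, -0.00202238, -0.00135819,
        0.00135169]), 'tau': array([ 2.36108106e-03, -4.35716593e+01,  3.53095472e+01,  1.57782801e-03,
        2.78609032e-04, -1.57274375e-06]), 'tool_pos': array([ 0.22208911, -0.47571774,  0.23129845]), 'eef_rot': array([9.76252989e-01, 2.16633564e-01, 1.39696542e-05, 2.30690449e-06]), 'contact_force': array([-0.63998588,  0.16748234,  0.28775539]), 'moment': array([0.00777294, 0.04195571, 0.00992749]), 'width': 0.08536835669226758}
```

View pics/top0.png

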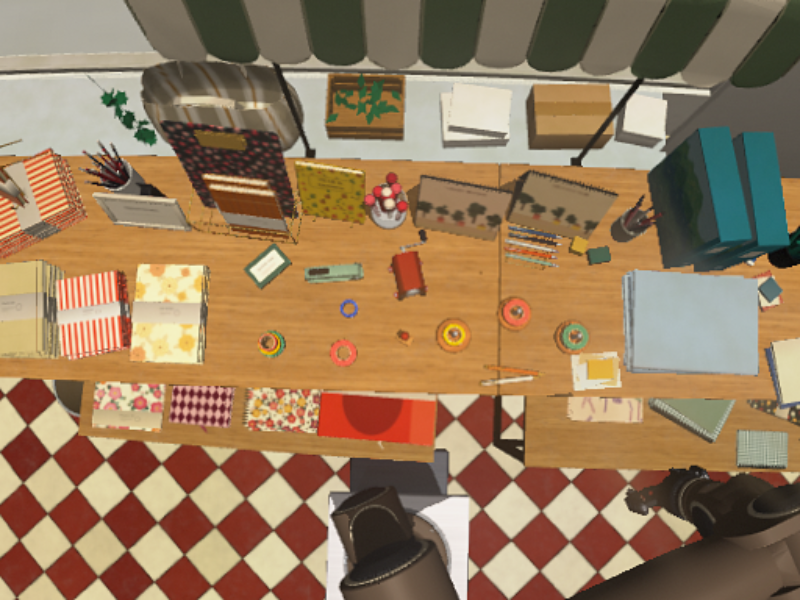

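View pics/side0.png

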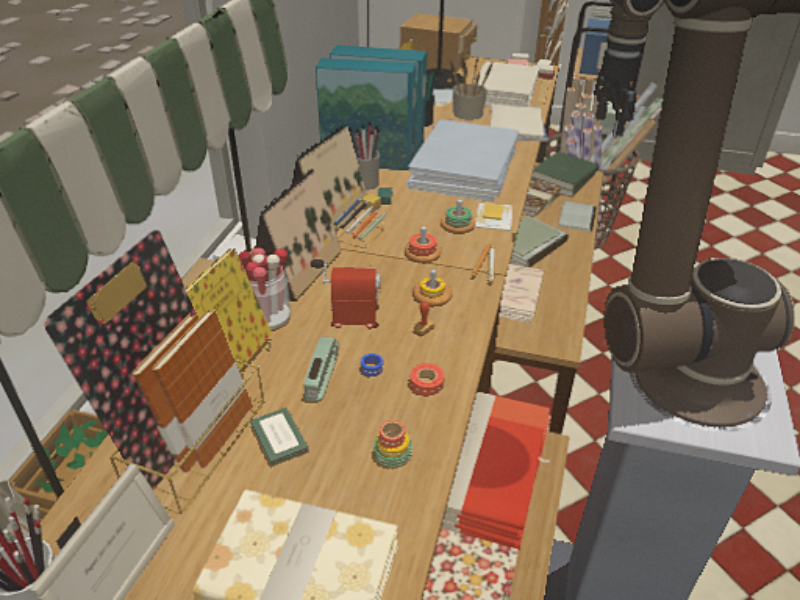

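The top view shows the stack (green, mustard, tester) at (271,343) and the single coral roll at (343,352). The blue look-alike is at (349,309). The stands are mustard (453,335), coral (516,313) and green (573,336), and the stamp is at (404,338). The side view agrees. Next I refine the positions by matching silhouettes.

```bash
cat >> h.py <<'E'
from scipy.optimize import least_squares
A=np.linspace(0,2*np.pi,48)
def sil(cam,x,y,cyls,S=16):
    # cyls: (r,z0,z1) ; supersampled union silhouette centroid in px
    H=[]
    for r,z0,z1 in cyls:
        X=[(x+r*np.cos(a),y+r*np.sin(a),z) for z in(z0,z1) for a in A]
        H.append(cv2.convexHull(w2px(cam,X).astype(np.float32)).reshape(-1,2))
    o=np.floor(np.vstack(H).min(0))-2
    n=(np.ceil(np.vstack(H).max(0)-o)+3).astype(int)*S
    m=np.zeros((n[1],n[0]),np.uint8)
    for h in H: cv2.fillConvexPoly(m,np.round((h-o+.5)*S-.5).astype(np.int32),1)
    M=cv2.moments(m,True);return np.array([M['m10']/M['m00'],M['m01']/M['m00']])/S+.5/S-.5+o, M['m00']/S/S
ST=lambda R,h,t:[(.04,0,.012),(R,.012,.012+h),(.006,.012,t)]
MOD=dict(coral_roll=[(.03,0,.02)],coral_tester=[(.02,.035,.055)],green_roll=[(.03,0,.02)],mustard_roll=[(.025,.02,.035)],
 coral_stand=ST(.03,.02,.066),green_stand=ST(.03,.02,.066),mustard_stand=ST(.025,.015,.061))
def fit(cam,mask,cyls,x0):
    v,u=np.nonzero(mask);c=np.array([u.mean(),v.mean()])
    x=np.array(x0,float)
    for _ in range(6):
        e=c-sil(cam,*x,cyls)[0]
        p=w2px(cam,[[*x,.02],[x[0]+.01,x[1],.02],[x[0],x[1]+.01,.02]])
        x=x+np.linalg.solve(np.c_[p[1]-p[0],p[2]-p[0]]/.01,e)
    return x,len(u),sil(cam,*x,cyls)[1]
def locate(name,cam,x0,cyls=None,tol=.05):
    for o in cams.masks_of(name,cam):
        m=o['pixels'].astype(np.uint8)
        cnt,_=cv2.findContours(m,cv2.RETR_EXTERNAL,cv2.CHAIN_APPROX_NONE)
        cv2.drawContours(m,cnt,-1,1,-1)
        x,n,s=fit(cam,m,cyls or MOD[name],x0)
        if np.hypot(*(x-x0))<tol: print(name,cam,np.round(x,4),'area',n,'model',round(s),'score',round(o['score'],2))
E
python3 - <<'E'
from h import *
cams.snapshot('top');cams.snapshot('side')
G=dict(coral_roll=(.465,.142),coral_tester=(.48,.305),green_roll=(.48,.31),mustard_roll=(.48,.31),coral_stand=(.563,-.245),green_stand=(.511,-.38),mustard_stand=(.511,-.103))
for n,x in G.items():
  for c in('top','side'): locate(n,c,np.array(x))
im=cams.snapshot('top');cv2.imwrite('pics/t1.png',cv2.resize(im[180:240,160:385],None,fx=3.5,fy=3.5,interpolation=cv2.INTER_CUBIC))
E
```

```text
coral_roll top [0.4642 0.1379] area 210 model 230 score 0.53
coral_roll side [0.4647 0.138 ] area 342 model 384 score 0.72
coral_tester side [0.4795 0.306 ] area 218 model 259 score 0.53
green_roll top [0.4971 0.2897] area 24 model 236 score 0.38
green_roll side [0.4762 0.3209] area 156 model 509 score 0.6
mustard_roll top [0.4698 0.2922] area 16 model 168 score 0.37
mustard_roll side [0.4698 0.3151] area 91 model 348 score 0.6
coral_stand top [ 0.5694 -0.2566] area 358 model 390 score 0.83
coral_stand side [ 0.5691 -0.257 ] area 332 model 374 score 0.62
green_stand top [ 0.5174 -0.3931] area 355 model 393 score 0.83
green_stand side [ 0.5155 -0.3928] area 304 model 329 score 0.52
mustard_stand top [ 0.5139 -0.1141] area 363 model 393 score 0.67
mustard_stand side [ 0.5122 -0.1194] area 355 model 406 score 0.65
```

```bash
cat >> h.py <<'E'
def overlay(cam,im,items,box,f,fn):
    u0,v0,u1,v1=box
    g=cv2.resize(im[v0:v1,u0:u1],None,fx=f,fy=f,interpolation=cv2.INTER_CUBIC)
    for x,y,cy in items:
        for r,z0,z1 in cy:
            for z in(z0,z1):
                q=w2px(cam,[(x+r*np.cos(a),y+r*np.sin(a),z) for a in A])
                cv2.polylines(g,[np.round(((q-[u0,v0])+.5)*f*16).astype(np.int32).reshape(-1,1,2)],True,(255,255,0) if z==z0 else (255,0,255),1,cv2.LINE_AA,4)
    return g
E
python3 - <<'E'
from h import *
E={'coral_roll':(.4645,.138),'coral_stand':(.5692,-.2568),'green_stand':(.5165,-.393),'mustard_stand':(.513,-.117),'coral_tester':(.4795,.306),'green_roll':(.4795,.306),'mustard_roll':(.4795,.306)}
it=[(*E[k],[c for c in MOD[k]]) for k in E]
im=cams.snapshot('top')
a=overlay('top',im,it,(275,180,385,240),7,0);b=overlay('top',im,it,(155,195,265,240),7,0)
cv2.imwrite('pics/ov1.png',np.vstack([a,b])[:, :])
print(np.vstack([a,b]).shape)
E
```

```text
(735, 770, 3)
```

View pics/ov1.png

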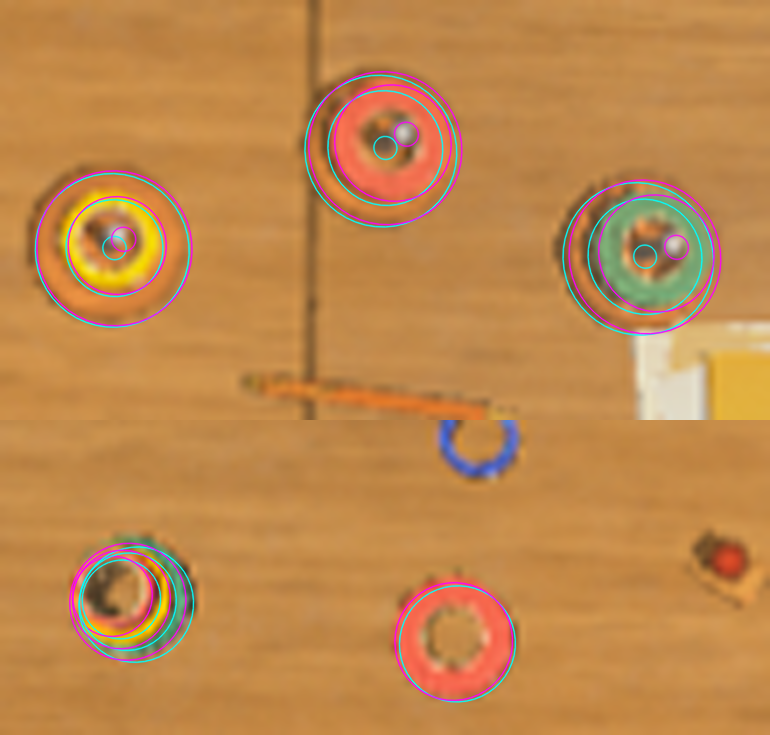

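The overlay fits within 2–3 mm. I can take coral first, then carry the tester straight from the stack, so no interim put-down is needed. The order is coral, tester, mustard, green. I'll turn the tool so that tx = +y, ty = +x and tz = down.

Request:
jog_arm:
  motion:
    - {"wz": -1, "tx": 0.035, "ty": -0.033}
    - {"wz": -1, "tx": 0.039, "ty": -0.028}
    - {"wz": -1, "tx": 0.043, "ty": -0.022}
    - {"wz": -1, "tx": 0.045, "ty": -0.016}
    - {"wz": -1, "tx": 0.047, "ty": -0.009}

```text
validation failed for argument at $.mo...
```

Request:
jog_arm:
  motion:
    - {"wz": -1, "tx": 0.048, "ty": -0.003}
    - {"wz": -1, "tx": 0.048, "ty": 0.004}
    - {"wz": -1, "tx": 0.047, "ty": 0.011}
    - {"wz": -0.125, "tx": 0.045, "ty": 0.017}
    - {}

```text
validation failed for argument at $.mo...
```

Request:
jog_arm:
  motion:
    - {"wx": 0.0, "wy": 0.0, "wz": -1.0, "tx": 0.035, "ty": -0.033, "tz": 0.0, "gripper": 0.085}
    - {"wx": 0.0, "wy": 0.0, "wz": -1.0, "tx": 0.039, "ty": -0.028, "tz": 0.0, "gripper": 0.085}
    - {"wx": 0.0, "wy": 0.0, "wz": -1.0, "tx": 0.043, "ty": -0.022, "tz": 0.0, "gripper": 0.085}
    - {"wx": 0.0, "wy": 0.0, "wz": -1.0, "tx": 0.045, "ty": -0.016, "tz": 0.0, "gripper": 0.085}
    - {"wx": 0.0, "wy": 0.0, "wz": -1.0, "tx": 0.047, "ty": -0.009, "tz": 0.0, "gripper": 0.085}

```text
time: 2.5
tool_pos: [0.3109, -0.251, 0.2314]
eef_rot: [0.842, 0.54, 0.0, 0.0]
contact_force: [0.9, -0.1, 0.7]
width: 0.0851
```

Request:
jog_arm:
  motion:
    - {"wx": 0.0, "wy": 0.0, "wz": -1.0, "tx": 0.048, "ty": -0.003, "tz": 0.0, "gripper": 0.085}
    - {"wx": 0.0, "wy": 0.0, "wz": -1.0, "tx": 0.048, "ty": 0.004, "tz": 0.0, "gripper": 0.085}
    - {"wx": 0.0, "wy": 0.0, "wz": -1.0, "tx": 0.047, "ty": 0.011, "tz": 0.0, "gripper": 0.085}
    - {"wx": 0.0, "wy": 0.0, "wz": -0.125, "tx": 0.045, "ty": 0.017, "tz": 0.0, "gripper": 0.085}
    - {"wx": 0.0, "wy": 0.0, "wz": 0.0, "tx": 0.045, "ty": 0.016, "tz": 0.0, "gripper": 0.085}

```text
time: 3.0
tool_pos: [0.3985, -0.0267, 0.2316]
eef_rot: [0.707, 0.707, 0.0, 0.0]
contact_force: [1.4, 0.2, -0.7]
width: 0.0849
```

Request:
jog_arm:
  motion:
    - {"wx": 0.0, "wy": 0.0, "wz": 0.0, "tx": 0.041, "ty": 0.016, "tz": 0.0, "gripper": 0.085}
    - {"wx": 0.0, "wy": 0.0, "wz": 0.0, "tx": 0.041, "ty": 0.016, "tz": 0.02, "gripper": 0.085}
    - {"wx": 0.0, "wy": 0.0, "wz": 0.0, "tx": 0.041, "ty": 0.016, "tz": 0.02, "gripper": 0.085}
    - {"wx": 0.0, "wy": 0.0, "wz": 0.0, "tx": 0.038, "ty": 0.016, "tz": 0.02, "gripper": 0.085}
    - {"wx": 0.0, "wy": 0.0, "wz": 0.0, "tx": 0.0, "ty": 0.0, "tz": 0.04, "gripper": 0.085}

```text
time: 3.5
tool_pos: [0.4652, 0.1368, 0.1323]
eef_rot: [0.705, 0.709, 0.003, 0.001]
contact_force: [0.4, -1.2, -0.3]
width: 0.0849
```

Request:
jog_arm:
  motion:
    - {"wx": 0.0, "wy": 0.0, "wz": 0.0, "tx": 0.0, "ty": 0.0, "tz": 0.03, "gripper": 0.085}
    - {"wx": 0.0, "wy": 0.0, "wz": 0.0, "tx": 0.0, "ty": 0.0, "tz": 0.03, "gripper": 0.085}
    - {"wx": 0.0, "wy": 0.0, "wz": 0.0, "tx": 0.0, "ty": 0.0, "tz": 0.0, "gripper": 0.085}

```text
time: 3.8
tool_pos: [0.4591, 0.1317, 0.0676]
eef_rot: [0.707, 0.707, -0.003, -0.002]
contact_force: [-1.2, 0.1, 0.5]
width: 0.0848
```

Request:
jog_arm:
  motion:
    - {"wx": 0.0, "wy": 0.0, "wz": 0.0, "tx": 0.0, "ty": 0.0, "tz": 0.0, "gripper": 0.085}
    - {"wx": 0.0, "wy": 0.0, "wz": 0.0, "tx": 0.0, "ty": 0.0, "tz": 0.0, "gripper": 0.085}

```text
time: 4.0
tool_pos: [0.4632, 0.1326, 0.0732]
eef_rot: [0.707, 0.707, 0.001, 0.001]
contact_force: [-0.2, 0.7, 0.7]
width: 0.0849
```

Run:
```python
from h import *
im=cams.snapshot('side');o=observe();print(o['tool_pos'],o['eef_rot'])
cv2.imwrite('pics/s2.png',cv2.resize(im[200:300,150:310],(800,500),interpolation=cv2.INTER_CUBIC))
```

```text
[0.46332264 0.1325886  0.07330348] [0.70702758 0.70718413 0.0014264  0.00076486]
```

View pics/s2.png

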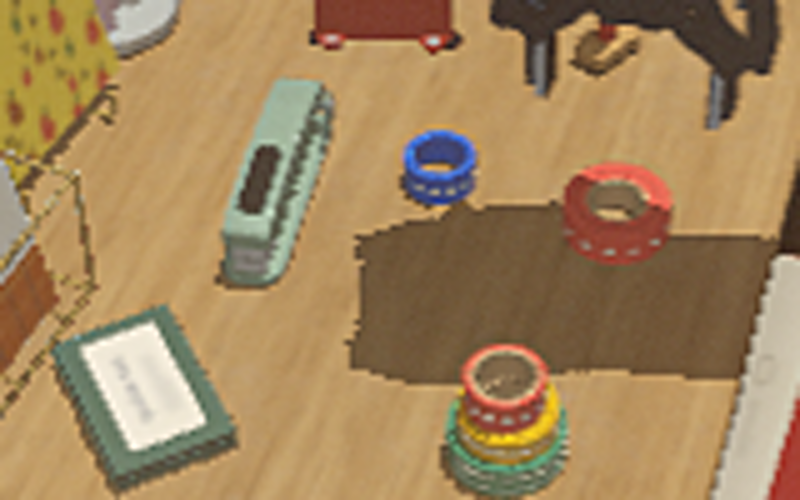

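Request:
jog_arm:
  grip_force: 40
  motion:
    - {"wx": 0.0, "wy": 0.0, "wz": 0.0, "tx": 0.0055, "ty": 0.0015, "tz": 0.03, "gripper": 0.085}
    - {"wx": 0.0, "wy": 0.0, "wz": 0.0, "tx": 0.0, "ty": 0.0, "tz": 0.03, "gripper": 0.085}
    - {"wx": 0.0, "wy": 0.0, "wz": 0.0, "tx": 0.0, "ty": 0.0, "tz": 0.01, "gripper": 0.085}
    - {"wx": 0.0, "wy": 0.0, "wz": 0.0, "tx": 0.0, "ty": 0.0, "tz": 0.0, "gripper": 0.085}
    - {"wx": 0.0, "wy": 0.0, "wz": 0.0, "tx": 0.0, "ty": 0.0, "tz": 0.0, "gripper": 0.085}

```text
time: 4.55
tool_pos: [0.4644, 0.138, 0.0028]
eef_rot: [0.707, 0.707, 0.001, 0.0]
contact_force: [0.6, 0.4, 0.2]
width: 0.0847
```

Request:
jog_arm:
  motion:
    - {"wx": 0.0, "wy": 0.0, "wz": 0.0, "tx": 0.0, "ty": 0.0, "tz": 0.0, "gripper": 0.05}
    - {"wx": 0.0, "wy": 0.0, "wz": 0.0, "tx": 0.0, "ty": 0.0, "tz": 0.0, "gripper": 0.05}
    - {"wx": 0.0, "wy": 0.0, "wz": 0.0, "tx": 0.0, "ty": 0.0, "tz": 0.0, "gripper": 0.05}
    - {"wx": 0.0, "wy": 0.0, "wz": 0.0, "tx": 0.0, "ty": 0.0, "tz": 0.0, "gripper": 0.05}
    - {"wx": 0.0, "wy": 0.0, "wz": 0.0, "tx": 0.0, "ty": 0.0, "tz": 0.0, "gripper": 0.05}

```text
time: 5.05
tool_pos: [0.4646, 0.1381, 0.0029]
eef_rot: [0.707, 0.707, 0.001, 0.001]
contact_force: [-0.9, -0.2, 4.9]
width: 0.0576
```

Request:
jog_arm:
  motion:
    - {"wx": 0.0, "wy": 0.0, "wz": 0.0, "tx": 0.0, "ty": 0.0, "tz": -0.02, "gripper": 0.05}
    - {"wx": 0.0, "wy": 0.0, "wz": 0.0, "tx": 0.0, "ty": 0.0, "tz": -0.045, "gripper": 0.05}
    - {"wx": 0.0, "wy": 0.0, "wz": 0.0, "tx": 0.0, "ty": 0.0, "tz": -0.045, "gripper": 0.05}
    - {"wx": 0.0, "wy": 0.0, "wz": 0.0, "tx": -0.02, "ty": 0.0, "tz": -0.03, "gripper": 0.05}
    - {"wx": 0.0, "wy": 0.0, "wz": 0.0, "tx": -0.035, "ty": 0.0, "tz": 0.0, "gripper": 0.05}

```text
time: 5.55
tool_pos: [0.4665, 0.0839, 0.1469]
eef_rot: [0.706, 0.708, 0.004, 0.003]
contact_force: [0.5, -0.4, -0.6]
width: 0.0574
```

Request:
jog_arm:
  motion:
    - {"wx": 0.0, "wy": 0.0, "wz": 0.0, "tx": -0.045, "ty": 0.0, "tz": 0.0, "gripper": 0.05}
    - {"wx": 0.0, "wy": 0.0, "wz": 0.0, "tx": -0.045, "ty": 0.0, "tz": 0.0, "gripper": 0.05}
    - {"wx": 0.0, "wy": 0.0, "wz": 0.0, "tx": -0.045, "ty": 0.01, "tz": 0.0, "gripper": 0.05}
    - {"wx": 0.0, "wy": 0.0, "wz": 0.0, "tx": -0.045, "ty": 0.015, "tz": 0.0, "gripper": 0.05}
    - {"wx": 0.0, "wy": 0.0, "wz": 0.0, "tx": -0.045, "ty": 0.02, "tz": 0.0, "gripper": 0.05}

```text
time: 6.05
tool_pos: [0.5086, -0.1441, 0.1424]
eef_rot: [0.707, 0.707, 0.0, 0.001]
contact_force: [1.0, 0.2, -0.2]
width: 0.0574
```

Request:
jog_arm:
  motion:
    - {"wx": 0.0, "wy": 0.0, "wz": 0.0, "tx": -0.045, "ty": 0.02, "tz": 0.0, "gripper": 0.05}
    - {"wx": 0.0, "wy": 0.0, "wz": 0.0, "tx": -0.045, "ty": 0.02, "tz": 0.0, "gripper": 0.05}
    - {"wx": 0.0, "wy": 0.0, "wz": 0.0, "tx": -0.025, "ty": 0.02, "tz": 0.01, "gripper": 0.05}
    - {"wx": 0.0, "wy": 0.0, "wz": 0.0, "tx": 0.0, "ty": 0.0, "tz": 0.02, "gripper": 0.05}
    - {"wx": 0.0, "wy": 0.0, "wz": 0.0, "tx": 0.0, "ty": 0.0, "tz": 0.0, "gripper": 0.05}

```text
time: 6.55
tool_pos: [0.5674, -0.2575, 0.1085]
eef_rot: [0.707, 0.707, -0.001, -0.002]
contact_force: [-0.6, 0.7, -0.2]
width: 0.0577
```

Request:
jog_arm:
  motion:
    - {"wx": 0.0, "wy": 0.0, "wz": 0.0, "tx": 0.0, "ty": 0.002, "tz": 0.02, "gripper": 0.05}
    - {"wx": 0.0, "wy": 0.0, "wz": 0.0, "tx": 0.0, "ty": 0.0, "tz": 0.0, "gripper": 0.05}
    - {"wx": 0.0, "wy": 0.0, "wz": 0.0, "tx": 0.0, "ty": 0.0, "tz": 0.0, "gripper": 0.05}

```text
time: 6.85
tool_pos: [0.5704, -0.2565, 0.0923]
eef_rot: [0.707, 0.708, -0.0, -0.0]
contact_force: [1.0, -0.8, -0.3]
width: 0.057
```

Run:
```python
from h import *
im=cams.snapshot('side');o=observe();print(o['tool_pos'],o['eef_rot'])
p=o['tool_pos']
b=(225,110,325,170)
g=overlay('side',im,[(.5692,-.2568,MOD['coral_stand']),(p[0],p[1],[(.03,p[2]-.003,p[2]+.017)])],b,8,0)
cv2.imwrite('pics/s3.png',g)
```

```text
[ 0.5707785  -0.25671417  0.09275756] [7.06715863e-01 7.07497308e-01 1.81419752e-04 4.63750375e-04]
```

View pics/s3.png

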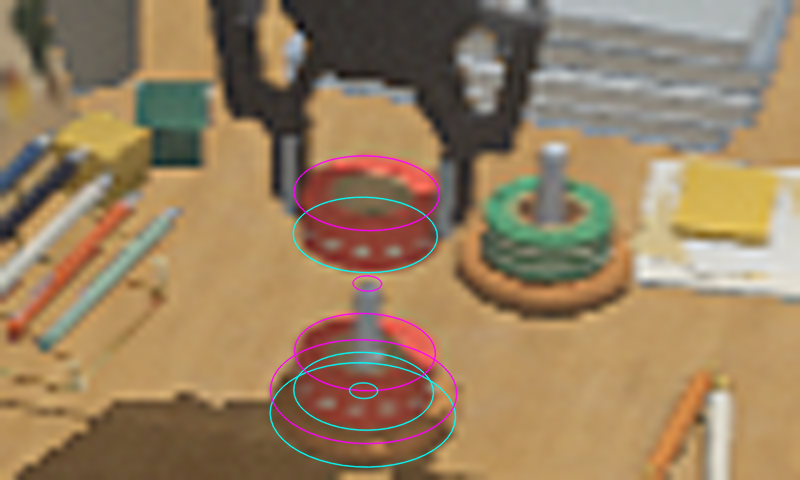

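The roll is held level, its outline matches, and the post tip is centred under the core. Lowering it now.

Request:
jog_arm:
  motion:
    - {"wx": 0.0, "wy": 0.0, "wz": 0.0, "tx": 0.0, "ty": -0.001, "tz": 0.02, "gripper": 0.05}
    - {"wx": 0.0, "wy": 0.0, "wz": 0.0, "tx": 0.0, "ty": 0.0, "tz": 0.02, "gripper": 0.05}
    - {"wx": 0.0, "wy": 0.0, "wz": 0.0, "tx": 0.0, "ty": 0.0, "tz": 0.012, "gripper": 0.05}
    - {"wx": 0.0, "wy": 0.0, "wz": 0.0, "tx": 0.0, "ty": 0.0, "tz": 0.003, "gripper": 0.05}
    - {"wx": 0.0, "wy": 0.0, "wz": 0.0, "tx": 0.0, "ty": 0.0, "tz": 0.0, "gripper": 0.05}

```text
time: 7.4
tool_pos: [0.5697, -0.257, 0.0367]
eef_rot: [0.707, 0.707, 0.0, 0.0]
contact_force: [-0.6, -0.2, 0.7]
width: 0.0569
```

Request:
jog_arm:
  motion:
    - {"wx": 0.0, "wy": 0.0, "wz": 0.0, "tx": 0.0, "ty": 0.0, "tz": 0.001, "gripper": 0.05}
    - {"wx": 0.0, "wy": 0.0, "wz": 0.0, "tx": 0.0, "ty": 0.0, "tz": 0.0, "gripper": 0.05}

```text
time: 7.6
tool_pos: [0.5702, -0.2573, 0.0363]
eef_rot: [0.707, 0.707, 0.0, 0.001]
contact_force: [-0.6, 1.5, -1.3]
width: 0.0571
```

Request:
jog_arm:
  motion:
    - {"wx": 0.0, "wy": 0.0, "wz": 0.0, "tx": 0.0, "ty": 0.0, "tz": 0.0, "gripper": 0.08}
    - {"wx": 0.0, "wy": 0.0, "wz": 0.0, "tx": 0.0, "ty": 0.0, "tz": 0.0, "gripper": 0.085}
    - {"wx": 0.0, "wy": 0.0, "wz": 0.0, "tx": 0.0, "ty": 0.0, "tz": 0.0, "gripper": 0.085}
    - {"wx": 0.0, "wy": 0.0, "wz": 0.0, "tx": 0.0, "ty": 0.0, "tz": -0.02, "gripper": 0.085}
    - {"wx": 0.0, "wy": 0.0, "wz": 0.0, "tx": 0.0, "ty": 0.0, "tz": -0.045, "gripper": 0.085}

```text
time: 8.1
tool_pos: [0.5672, -0.256, 0.0969]
eef_rot: [0.707, 0.707, -0.001, -0.004]
contact_force: [-0.1, -0.7, -1.1]
width: 0.0849
```

Request:
jog_arm:
  motion:
    - {"wx": 0.0, "wy": 0.0, "wz": 0.0, "tx": 0.0, "ty": -0.02, "tz": -0.045, "gripper": 0.085}
    - {"wx": 0.0, "wy": 0.0, "wz": 0.0, "tx": 0.03, "ty": -0.03, "tz": -0.02, "gripper": 0.085}
    - {"wx": 0.0, "wy": 0.0, "wz": 0.0, "tx": 0.04, "ty": -0.025, "tz": 0.0, "gripper": 0.085}
    - {"wx": 0.0, "wy": 0.0, "wz": 0.0, "tx": 0.045, "ty": -0.015, "tz": 0.0, "gripper": 0.085}
    - {"wx": 0.0, "wy": 0.0, "wz": 0.0, "tx": 0.048, "ty": 0.0, "tz": 0.0, "gripper": 0.085}

```text
time: 8.6
tool_pos: [0.4777, -0.0933, 0.1661]
eef_rot: [0.708, 0.706, 0.0, 0.0]
contact_force: [2.1, -0.1, 1.1]
width: 0.085
```

Request:
jog_arm:
  motion:
    - {"wx": 0.0, "wy": 0.0, "wz": 0.0, "tx": 0.048, "ty": 0.0, "tz": 0.0, "gripper": 0.085}
    - {"wx": 0.0, "wy": 0.0, "wz": 0.0, "tx": 0.048, "ty": 0.0, "tz": 0.0, "gripper": 0.085}
    - {"wx": 0.0, "wy": 0.0, "wz": 0.0, "tx": 0.048, "ty": 0.0, "tz": 0.0, "gripper": 0.085}
    - {"wx": 0.0, "wy": 0.0, "wz": 0.0, "tx": 0.048, "ty": 0.0, "tz": 0.0, "gripper": 0.085}
    - {"wx": 0.0, "wy": 0.0, "wz": 0.0, "tx": 0.048, "ty": 0.0, "tz": 0.0, "gripper": 0.085}

```text
time: 9.1
tool_pos: [0.4792, 0.1478, 0.1657]
eef_rot: [0.707, 0.707, 0.0, 0.0]
contact_force: [0.5, 0.4, -0.3]
width: 0.085
```

Run:
```python
from h import *
im=cams.snapshot('top');o=observe();print(o['tool_pos'],o['eef_rot'],o['width'])
c=cams.snapshot('side')
g=overlay('top',im,[(.5692,-.2568,[(.03,.032,.052)])],(280,175,385,235),7,0)
h=overlay('side',c,[(.4795,.302,MOD['coral_tester']),(.481,.306,MOD['mustard_roll']+MOD['green_roll'])],(210,250,290,310),6,0)
k=overlay('side',c,[(.5692,-.2568,[(.03,.032,.052)])],(250,130,300,190),5,0)
cv2.imwrite('pics/s4.png',np.vstack([g[:, :735],cv2.copyMakeBorder(np.hstack([h[:300],k[:300]])[:300,:735],0,0,0,max(0,735-730),cv2.BORDER_CONSTANT)[:, :735]])[:, :735][:720])
```

```text
[0.47919113 0.1539378  0.16549325] [ 0.70504181  0.70916187  0.00189857 -0.00137299] 0.08449737414548733
```

View pics/s4.png

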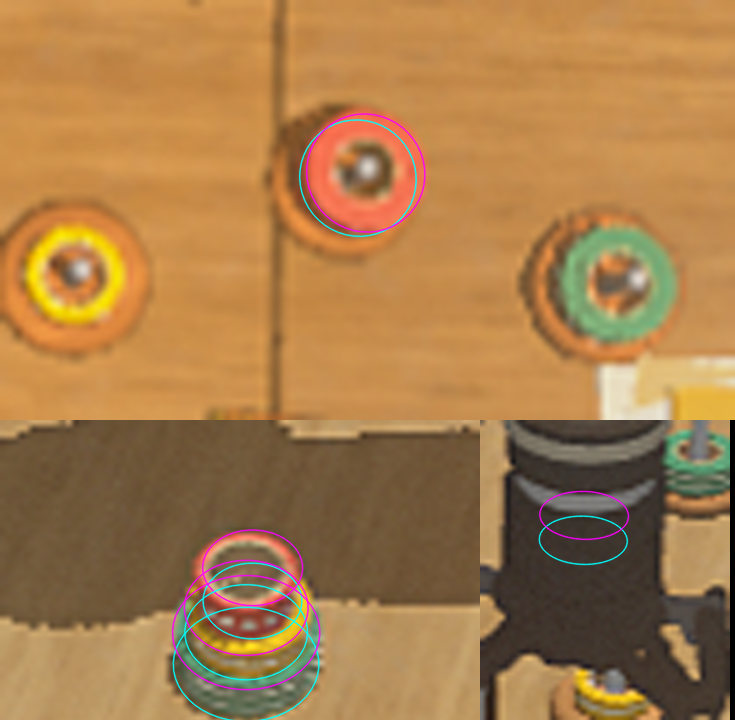

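Coral is seated on its post. Going to the tester now.

Request:
jog_arm:
  motion:
    - {"wx": 0.0, "wy": 0.0, "wz": 0.0, "tx": 0.048, "ty": 0.0, "tz": 0.0, "gripper": 0.085}
    - {"wx": 0.0, "wy": 0.0, "wz": 0.0, "tx": 0.048, "ty": 0.002, "tz": 0.0, "gripper": 0.085}
    - {"wx": 0.0, "wy": 0.0, "wz": 0.0, "tx": 0.048, "ty": 0.0, "tz": 0.02, "gripper": 0.085}
    - {"wx": 0.0, "wy": 0.0, "wz": 0.0, "tx": 0.004, "ty": 0.0, "tz": 0.04, "gripper": 0.085}
    - {"wx": 0.0, "wy": 0.0, "wz": 0.0, "tx": 0.0, "ty": 0.0, "tz": 0.01, "gripper": 0.085}

```text
time: 9.7
tool_pos: [0.4794, 0.2917, 0.0922]
eef_rot: [0.706, 0.708, -0.003, -0.001]
contact_force: [0.2, -1.1, -1.2]
width: 0.0852
```

Request:
jog_arm:
  motion:
    - {"wx": 0.0, "wy": 0.0, "wz": 0.0, "tx": 0.0, "ty": 0.0, "tz": 0.0, "gripper": 0.085}
    - {"wx": 0.0, "wy": 0.0, "wz": 0.0, "tx": 0.0, "ty": 0.0, "tz": 0.0, "gripper": 0.085}

```text
time: 9.9
tool_pos: [0.4819, 0.2911, 0.0974]
eef_rot: [0.707, 0.707, 0.0, 0.0]
contact_force: [0.5, 0.8, 0.4]
width: 0.0849
```

Request:
jog_arm:
  motion:
    - {"wx": 0.0, "wy": 0.0, "wz": 0.0, "tx": 0.011, "ty": 0.0, "tz": 0.03, "gripper": 0.085}
    - {"wx": 0.0, "wy": 0.0, "wz": 0.0, "tx": 0.0, "ty": 0.0, "tz": 0.02, "gripper": 0.085}
    - {"wx": 0.0, "wy": 0.0, "wz": 0.0, "tx": 0.0, "ty": 0.0, "tz": 0.008, "gripper": 0.085}
    - {"wx": 0.0, "wy": 0.0, "wz": 0.0, "tx": 0.0, "ty": 0.0, "tz": 0.0, "gripper": 0.085}
    - {"wx": 0.0, "wy": 0.0, "wz": 0.0, "tx": 0.0, "ty": 0.0, "tz": 0.0, "gripper": 0.085}

```text
time: 10.4
tool_pos: [0.4824, 0.3029, 0.0398]
eef_rot: [0.707, 0.707, 0.001, 0.0]
contact_force: [-0.5, -0.1, 0.4]
width: 0.0847
```

Request:
jog_arm:
  grip_force: 30
  motion:
    - {"wx": 0.0, "wy": 0.0, "wz": 0.0, "tx": 0.0, "ty": -0.001, "tz": 0.003, "gripper": 0.065}
    - {"wx": 0.0, "wy": 0.0, "wz": 0.0, "tx": 0.0, "ty": 0.0, "tz": 0.0, "gripper": 0.05}
    - {"wx": 0.0, "wy": 0.0, "wz": 0.0, "tx": 0.0, "ty": 0.0, "tz": 0.0, "gripper": 0.03}
    - {"wx": 0.0, "wy": 0.0, "wz": 0.0, "tx": 0.0, "ty": 0.0, "tz": 0.0, "gripper": 0.03}
    - {"wx": 0.0, "wy": 0.0, "wz": 0.0, "tx": 0.0, "ty": 0.0, "tz": 0.0, "gripper": 0.03}

```text
time: 10.9
tool_pos: [0.4807, 0.3032, 0.0358]
eef_rot: [0.707, 0.707, 0.0, 0.0]
contact_force: [-0.2, -0.7, 5.3]
width: 0.0388
```

Request:
jog_arm:
  motion:
    - {"wx": 0.0, "wy": 0.0, "wz": 0.0, "tx": 0.0, "ty": 0.0, "tz": 0.0, "gripper": 0.03}
    - {"wx": 0.0, "wy": 0.0, "wz": 0.0, "tx": 0.0, "ty": 0.0, "tz": 0.0, "gripper": 0.03}

```text
time: 11.1
tool_pos: [0.4807, 0.3032, 0.0358]
eef_rot: [0.707, 0.707, 0.0, 0.0]
contact_force: [-1.2, -1.1, 6.0]
width: 0.0385
```

Request:
jog_arm:
  motion:
    - {"wx": 0.0, "wy": 0.0, "wz": 0.0, "tx": 0.0, "ty": 0.0, "tz": -0.01, "gripper": 0.03}
    - {"wx": 0.0, "wy": 0.0, "wz": 0.0, "tx": 0.0, "ty": 0.0, "tz": -0.03, "gripper": 0.03}
    - {"wx": 0.0, "wy": 0.0, "wz": 0.0, "tx": 0.0, "ty": 0.0, "tz": -0.045, "gripper": 0.03}
    - {"wx": 0.0, "wy": 0.0, "wz": 0.0, "tx": -0.02, "ty": 0.0, "tz": -0.045, "gripper": 0.03}
    - {"wx": 0.0, "wy": 0.0, "wz": 0.0, "tx": -0.04, "ty": 0.0, "tz": 0.0, "gripper": 0.03}

```text
time: 11.6
tool_pos: [0.4833, 0.2455, 0.1719]
eef_rot: [0.706, 0.708, 0.005, 0.001]
contact_force: [2.4, -0.5, -0.6]
width: 0.0387
```

Request:
jog_arm:
  motion:
    - {"wx": 0.0, "wy": 0.0, "wz": 0.0, "tx": -0.048, "ty": 0.0, "tz": 0.0, "gripper": 0.03}
    - {"wx": 0.0, "wy": 0.0, "wz": 0.0, "tx": -0.048, "ty": 0.0, "tz": 0.0, "gripper": 0.03}
    - {"wx": 0.0, "wy": 0.0, "wz": 0.0, "tx": -0.048, "ty": 0.0, "tz": 0.0, "gripper": 0.03}
    - {"wx": 0.0, "wy": 0.0, "wz": 0.0, "tx": -0.048, "ty": 0.0, "tz": 0.0, "gripper": 0.03}
    - {"wx": 0.0, "wy": 0.0, "wz": 0.0, "tx": -0.048, "ty": 0.0, "tz": 0.0, "gripper": 0.03}

```text
time: 12.1
tool_pos: [0.4802, 0.0013, 0.1656]
eef_rot: [0.707, 0.707, 0.0, 0.0]
contact_force: [1.0, -0.3, 0.8]
width: 0.0384
```

Request:
jog_arm:
  motion:
    - {"wx": 0.0, "wy": 0.0, "wz": 0.0, "tx": -0.048, "ty": 0.0, "tz": 0.0, "gripper": 0.03}
    - {"wx": 0.0, "wy": 0.0, "wz": 0.0, "tx": -0.048, "ty": 0.005, "tz": 0.0, "gripper": 0.03}
    - {"wx": 0.0, "wy": 0.0, "wz": 0.0, "tx": -0.048, "ty": 0.015, "tz": 0.0, "gripper": 0.03}
    - {"wx": 0.0, "wy": 0.0, "wz": 0.0, "tx": -0.045, "ty": 0.025, "tz": 0.0, "gripper": 0.03}
    - {"wx": 0.0, "wy": 0.0, "wz": 0.0, "tx": -0.045, "ty": 0.025, "tz": 0.0, "gripper": 0.03}

```text
time: 12.6
tool_pos: [0.5494, -0.2303, 0.1658]
eef_rot: [0.707, 0.707, 0.0, 0.0]
contact_force: [0.6, 0.9, -0.5]
width: 0.0384
```

Request:
jog_arm:
  motion:
    - {"wx": 0.0, "wy": 0.0, "wz": 0.0, "tx": -0.02, "ty": 0.01, "tz": 0.0, "gripper": 0.03}
    - {"wx": 0.0, "wy": 0.0, "wz": 0.0, "tx": 0.0, "ty": 0.0, "tz": 0.02, "gripper": 0.03}
    - {"wx": 0.0, "wy": 0.0, "wz": 0.0, "tx": 0.0, "ty": 0.0, "tz": 0.01, "gripper": 0.03}
    - {"wx": 0.0, "wy": 0.0, "wz": 0.0, "tx": 0.0, "ty": 0.0, "tz": 0.0, "gripper": 0.03}
    - {"wx": 0.0, "wy": 0.0, "wz": 0.0, "tx": 0.0, "ty": 0.0, "tz": 0.0, "gripper": 0.03}

```text
time: 13.1
tool_pos: [0.5588, -0.2474, 0.1354]
eef_rot: [0.707, 0.708, -0.0, -0.0]
contact_force: [0.4, 0.2, 0.4]
width: 0.0383
```

Request:
jog_arm:
  motion:
    - {"wx": 0.0, "wy": 0.0, "wz": 0.0, "tx": -0.009, "ty": 0.011, "tz": 0.0, "gripper": 0.03}
    - {"wx": 0.0, "wy": 0.0, "wz": 0.0, "tx": 0.0, "ty": 0.0, "tz": 0.03, "gripper": 0.03}
    - {"wx": 0.0, "wy": 0.0, "wz": 0.0, "tx": 0.0, "ty": 0.0, "tz": 0.01, "gripper": 0.03}
    - {"wx": 0.0, "wy": 0.0, "wz": 0.0, "tx": 0.0, "ty": 0.0, "tz": 0.0, "gripper": 0.03}
    - {"wx": 0.0, "wy": 0.0, "wz": 0.0, "tx": 0.0, "ty": 0.0, "tz": 0.0, "gripper": 0.03}

```text
time: 13.6
tool_pos: [0.5702, -0.2568, 0.096]
eef_rot: [0.707, 0.707, 0.0, 0.0]
contact_force: [-0.2, 0.3, 0.3]
width: 0.0383
```

Run:
```python
from h import *
im=cams.snapshot('side');o=observe();print(o['tool_pos'],o['eef_rot'])
p=o['tool_pos']
g=overlay('side',im,[(.5692,-.2568,[(.03,.032,.052),(.006,.012,.066)]),(p[0],p[1],[(.02,p[2]-.001,p[2]+.019)])],(235,110,315,165),8,0)
h=overlay('side',im,[(.481,.306,MOD['mustard_roll']+MOD['green_roll'])],(205,250,310,310),6,0)
w=np.zeros((440+360,640,3),np.uint8);w[:440]=g;w[440:,:630]=h
cv2.imwrite('pics/s5.png',cv2.resize(w,(480,600),interpolation=cv2.INTER_AREA))
```

```text
[ 0.57053157 -0.25699602  0.0964543 ] [7.06799262e-01 7.07413803e-01 2.53073437e-04 6.71458286e-04]
```

View pics/s5.png

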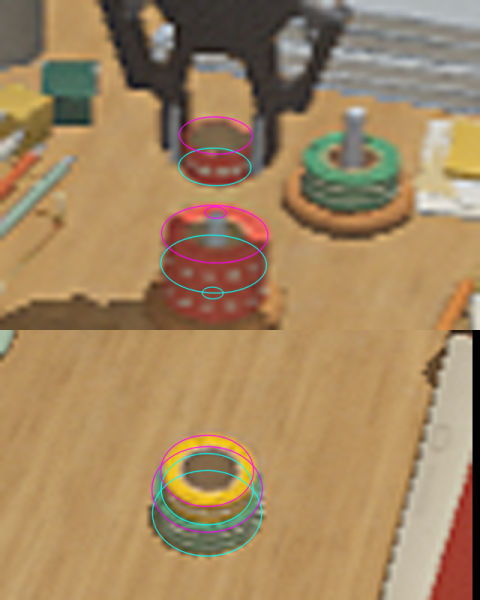

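The tester is level above the post and the mustard/green stack is undisturbed. Lowering.

Request:
jog_arm:
  motion:
    - {"wx": 0.0, "wy": 0.0, "wz": 0.0, "tx": 0.0, "ty": -0.001, "tz": 0.02, "gripper": 0.03}
    - {"wx": 0.0, "wy": 0.0, "wz": 0.0, "tx": 0.0, "ty": 0.0, "tz": 0.015, "gripper": 0.03}
    - {"wx": 0.0, "wy": 0.0, "wz": 0.0, "tx": 0.0, "ty": 0.0, "tz": 0.005, "gripper": 0.03}
    - {"wx": 0.0, "wy": 0.0, "wz": 0.0, "tx": 0.0, "ty": 0.0, "tz": 0.002, "gripper": 0.03}
    - {"wx": 0.0, "wy": 0.0, "wz": 0.0, "tx": 0.0, "ty": 0.0, "tz": 0.0, "gripper": 0.03}

```text
time: 14.15
tool_pos: [0.5696, -0.2573, 0.0539]
eef_rot: [0.707, 0.707, 0.0, 0.0]
contact_force: [0.3, -0.4, 0.0]
width: 0.0384
```

Request:
jog_arm:
  motion:
    - {"wx": 0.0, "wy": 0.0, "wz": 0.0, "tx": 0.0, "ty": 0.0, "tz": 0.0005, "gripper": 0.03}
    - {"wx": 0.0, "wy": 0.0, "wz": 0.0, "tx": 0.0, "ty": 0.0, "tz": 0.0, "gripper": 0.06}
    - {"wx": 0.0, "wy": 0.0, "wz": 0.0, "tx": 0.0, "ty": 0.0, "tz": 0.0, "gripper": 0.085}
    - {"wx": 0.0, "wy": 0.0, "wz": 0.0, "tx": 0.0, "ty": 0.0, "tz": 0.0, "gripper": 0.085}
    - {"wx": 0.0, "wy": 0.0, "wz": 0.0, "tx": 0.0, "ty": 0.0, "tz": -0.03, "gripper": 0.085}

```text
time: 14.65
tool_pos: [0.5667, -0.256, 0.0789]
eef_rot: [0.707, 0.707, -0.001, -0.003]
contact_force: [-0.3, -0.1, -0.4]
width: 0.085
```

Request:
jog_arm:
  motion:
    - {"wx": 0.0, "wy": 0.0, "wz": 0.0, "tx": 0.0, "ty": 0.0, "tz": -0.045, "gripper": 0.085}
    - {"wx": 0.0, "wy": 0.0, "wz": 0.0, "tx": 0.02, "ty": -0.03, "tz": -0.037, "gripper": 0.085}
    - {"wx": 0.0, "wy": 0.0, "wz": 0.0, "tx": 0.04, "ty": -0.028, "tz": 0.0, "gripper": 0.085}
    - {"wx": 0.0, "wy": 0.0, "wz": 0.0, "tx": 0.042, "ty": -0.02, "tz": 0.0, "gripper": 0.085}
    - {"wx": 0.0, "wy": 0.0, "wz": 0.0, "tx": 0.047, "ty": -0.01, "tz": 0.0, "gripper": 0.085}

```text
time: 15.15
tool_pos: [0.4805, -0.1081, 0.1641]
eef_rot: [0.708, 0.706, 0.0, 0.0]
contact_force: [0.9, 0.1, 0.8]
width: 0.0848
```

Request:
jog_arm:
  motion:
    - {"wx": 0.0, "wy": 0.0, "wz": 0.0, "tx": 0.048, "ty": 0.0, "tz": 0.0, "gripper": 0.085}
    - {"wx": 0.0, "wy": 0.0, "wz": 0.0, "tx": 0.048, "ty": 0.0, "tz": 0.0, "gripper": 0.085}
    - {"wx": 0.0, "wy": 0.0, "wz": 0.0, "tx": 0.048, "ty": 0.0, "tz": 0.0, "gripper": 0.085}
    - {"wx": 0.0, "wy": 0.0, "wz": 0.0, "tx": 0.048, "ty": 0.0, "tz": 0.0, "gripper": 0.085}
    - {"wx": 0.0, "wy": 0.0, "wz": 0.0, "tx": 0.048, "ty": 0.0, "tz": 0.0, "gripper": 0.085}

```text
time: 15.65
tool_pos: [0.4816, 0.1331, 0.1638]
eef_rot: [0.707, 0.707, 0.0, 0.0]
contact_force: [0.9, -0.5, -1.0]
width: 0.0849
```

Request:
jog_arm:
  motion:
    - {"wx": 0.0, "wy": 0.0, "wz": 0.0, "tx": 0.048, "ty": 0.0, "tz": 0.0, "gripper": 0.085}
    - {"wx": 0.0, "wy": 0.0, "wz": 0.0, "tx": 0.048, "ty": 0.0, "tz": 0.0, "gripper": 0.085}
    - {"wx": 0.0, "wy": 0.0, "wz": 0.0, "tx": 0.048, "ty": 0.0, "tz": 0.0, "gripper": 0.085}
    - {"wx": 0.0, "wy": 0.0, "wz": 0.0, "tx": 0.02, "ty": 0.0, "tz": 0.0, "gripper": 0.085}
    - {"wx": 0.0, "wy": 0.0, "wz": 0.0, "tx": 0.0, "ty": 0.0, "tz": 0.0, "gripper": 0.085}

```text
time: 16.15
tool_pos: [0.4815, 0.298, 0.163]
eef_rot: [0.706, 0.709, 0.0, -0.0]
contact_force: [0.2, -0.4, -0.1]
width: 0.085
```

Request:
jog_arm:
  motion:
    - {"wx": 0.0, "wy": 0.0, "wz": 0.0, "tx": 0.007, "ty": 0.0, "tz": 0.04, "gripper": 0.085}
    - {"wx": 0.0, "wy": 0.0, "wz": 0.0, "tx": 0.0, "ty": 0.0, "tz": 0.045, "gripper": 0.085}
    - {"wx": 0.0, "wy": 0.0, "wz": 0.0, "tx": 0.0, "ty": 0.0, "tz": 0.035, "gripper": 0.085}
    - {"wx": 0.0, "wy": 0.0, "wz": 0.0, "tx": 0.0, "ty": 0.0, "tz": 0.015, "gripper": 0.085}
    - {"wx": 0.0, "wy": 0.0, "wz": 0.0, "tx": 0.0, "ty": 0.0, "tz": 0.0, "gripper": 0.085}

```text
time: 16.65
tool_pos: [0.4801, 0.3, 0.0257]
eef_rot: [0.707, 0.707, -0.003, -0.0]
contact_force: [-0.3, 0.1, -0.3]
width: 0.0849
```

Request:
jog_arm:
  motion:
    - {"wx": 0.0, "wy": 0.0, "wz": 0.0, "tx": 0.0, "ty": 0.0, "tz": 0.0, "gripper": 0.085}
    - {"wx": 0.0, "wy": 0.0, "wz": 0.0, "tx": 0.0, "ty": 0.0, "tz": 0.0, "gripper": 0.085}

```text
time: 16.85
tool_pos: [0.483, 0.3024, 0.0302]
eef_rot: [0.707, 0.707, 0.001, 0.0]
contact_force: [-0.2, 0.1, 0.2]
width: 0.0851
```

Request:
jog_arm:
  motion:
    - {"wx": 0.0, "wy": 0.0, "wz": 0.0, "tx": 0.003, "ty": -0.002, "tz": 0.009, "gripper": 0.085}
    - {"wx": 0.0, "wy": 0.0, "wz": 0.0, "tx": 0.0, "ty": 0.0, "tz": 0.0, "gripper": 0.07}
    - {"wx": 0.0, "wy": 0.0, "wz": 0.0, "tx": 0.0, "ty": 0.0, "tz": 0.0, "gripper": 0.055}
    - {"wx": 0.0, "wy": 0.0, "wz": 0.0, "tx": 0.0, "ty": 0.0, "tz": 0.0, "gripper": 0.04}
    - {"wx": 0.0, "wy": 0.0, "wz": 0.0, "tx": 0.0, "ty": 0.0, "tz": 0.0, "gripper": 0.04}

```text
time: 17.35
tool_pos: [0.48, 0.3054, 0.0199]
eef_rot: [0.707, 0.707, 0.0, 0.0]
contact_force: [-0.2, -0.6, 3.1]
width: 0.048
```

Request:
jog_arm:
  motion:
    - {"wx": 0.0, "wy": 0.0, "wz": 0.0, "tx": 0.0, "ty": 0.0, "tz": 0.0, "gripper": 0.04}
    - {"wx": 0.0, "wy": 0.0, "wz": 0.0, "tx": 0.0, "ty": 0.0, "tz": 0.0, "gripper": 0.04}

```text
time: 17.55
tool_pos: [0.4801, 0.3054, 0.0199]
eef_rot: [0.707, 0.707, 0.0, 0.0]
contact_force: [-0.6, 0.2, 5.3]
width: 0.0481
```

Request:
jog_arm:
  motion:
    - {"wx": 0.0, "wy": 0.0, "wz": 0.0, "tx": 0.0, "ty": 0.0, "tz": -0.01, "gripper": 0.04}
    - {"wx": 0.0, "wy": 0.0, "wz": 0.0, "tx": 0.0, "ty": 0.0, "tz": -0.04, "gripper": 0.04}
    - {"wx": 0.0, "wy": 0.0, "wz": 0.0, "tx": 0.0, "ty": 0.0, "tz": -0.045, "gripper": 0.04}
    - {"wx": 0.0, "wy": 0.0, "wz": 0.0, "tx": -0.02, "ty": 0.0, "tz": -0.045, "gripper": 0.04}
    - {"wx": 0.0, "wy": 0.0, "wz": 0.0, "tx": -0.045, "ty": 0.0, "tz": 0.0, "gripper": 0.04}

```text
time: 18.05
tool_pos: [0.483, 0.2429, 0.1663]
eef_rot: [0.706, 0.709, 0.005, 0.002]
contact_force: [1.0, -0.3, 0.1]
width: 0.048
```

Request:
jog_arm:
  motion:
    - {"wx": 0.0, "wy": 0.0, "wz": 0.0, "tx": -0.048, "ty": 0.0, "tz": 0.0, "gripper": 0.04}
    - {"wx": 0.0, "wy": 0.0, "wz": 0.0, "tx": -0.048, "ty": 0.0, "tz": 0.0, "gripper": 0.04}
    - {"wx": 0.0, "wy": 0.0, "wz": 0.0, "tx": -0.048, "ty": 0.0, "tz": 0.0, "gripper": 0.04}
    - {"wx": 0.0, "wy": 0.0, "wz": 0.0, "tx": -0.048, "ty": 0.0, "tz": 0.0, "gripper": 0.04}
    - {"wx": 0.0, "wy": 0.0, "wz": 0.0, "tx": -0.048, "ty": 0.0, "tz": 0.0, "gripper": 0.04}

```text
time: 18.55
tool_pos: [0.4796, -0.0017, 0.1599]
eef_rot: [0.707, 0.707, 0.0, 0.0]
contact_force: [1.2, -0.3, 0.3]
width: 0.0477
```

Request:
jog_arm:
  motion:
    - {"wx": 0.0, "wy": 0.0, "wz": 0.0, "tx": -0.048, "ty": 0.0, "tz": 0.0, "gripper": 0.04}
    - {"wx": 0.0, "wy": 0.0, "wz": 0.0, "tx": -0.045, "ty": 0.01, "tz": 0.0, "gripper": 0.04}
    - {"wx": 0.0, "wy": 0.0, "wz": 0.0, "tx": -0.02, "ty": 0.02, "tz": 0.0, "gripper": 0.04}
    - {"wx": 0.0, "wy": 0.0, "wz": 0.0, "tx": 0.0, "ty": 0.0, "tz": 0.02, "gripper": 0.04}
    - {"wx": 0.0, "wy": 0.0, "wz": 0.0, "tx": 0.0, "ty": 0.0, "tz": 0.0, "gripper": 0.04}

```text
time: 19.05
tool_pos: [0.5088, -0.1135, 0.1374]
eef_rot: [0.708, 0.707, -0.001, -0.002]
contact_force: [-0.6, -0.2, -0.4]
width: 0.0478
```

Request:
jog_arm:
  motion:
    - {"wx": 0.0, "wy": 0.0, "wz": 0.0, "tx": 0.0, "ty": 0.0, "tz": 0.0, "gripper": 0.04}

```text
time: 19.15
tool_pos: [0.5093, -0.1126, 0.1394]
eef_rot: [0.707, 0.707, -0.0, -0.001]
contact_force: [0.1, 0.2, -0.0]
width: 0.0479
```

Request:
jog_arm:
  motion:
    - {"wx": 0.0, "wy": 0.0, "wz": 0.0, "tx": -0.002, "ty": 0.004, "tz": 0.02, "gripper": 0.04}
    - {"wx": 0.0, "wy": 0.0, "wz": 0.0, "tx": 0.0, "ty": 0.0, "tz": 0.02, "gripper": 0.04}
    - {"wx": 0.0, "wy": 0.0, "wz": 0.0, "tx": 0.0, "ty": 0.0, "tz": 0.01, "gripper": 0.04}
    - {"wx": 0.0, "wy": 0.0, "wz": 0.0, "tx": 0.0, "ty": 0.0, "tz": 0.0, "gripper": 0.04}
    - {"wx": 0.0, "wy": 0.0, "wz": 0.0, "tx": 0.0, "ty": 0.0, "tz": 0.0, "gripper": 0.04}

```text
time: 19.65
tool_pos: [0.5143, -0.1145, 0.0903]
eef_rot: [0.707, 0.708, 0.0, 0.0]
contact_force: [-0.3, 0.5, 0.6]
width: 0.0479
```

Run:
```python
from h import *
im=cams.snapshot('side');o=observe();print(o['tool_pos'],o['eef_rot'])
p=o['tool_pos']
g=overlay('side',im,[(.5135,-.115,ST(.025,.015,.061)),(p[0],p[1],[(.025,p[2],p[2]+.015)])],(235,140,315,210),8,0)
cv2.imwrite('pics/s6.png',g)
```

```text
[ 0.51456333 -0.11460787  0.09061634] [7.06768575e-01 7.07444437e-01 3.89960570e-04 6.31018959e-04]
```

View pics/s6.png

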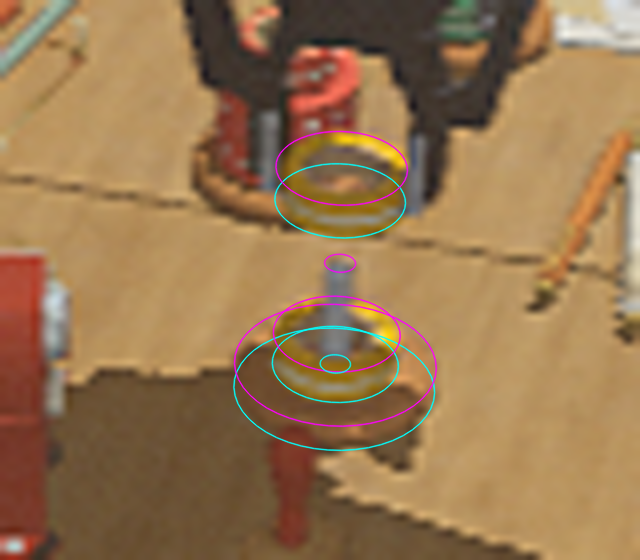

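The mustard roll is held level over its post. Lowering.

Request:
jog_arm:
  motion:
    - {"wx": 0.0, "wy": 0.0, "wz": 0.0, "tx": 0.0, "ty": -0.001, "tz": 0.025, "gripper": 0.04}
    - {"wx": 0.0, "wy": 0.0, "wz": 0.0, "tx": 0.0, "ty": 0.0, "tz": 0.025, "gripper": 0.04}
    - {"wx": 0.0, "wy": 0.0, "wz": 0.0, "tx": 0.0, "ty": 0.0, "tz": 0.008, "gripper": 0.04}
    - {"wx": 0.0, "wy": 0.0, "wz": 0.0, "tx": 0.0, "ty": 0.0, "tz": 0.003, "gripper": 0.04}
    - {"wx": 0.0, "wy": 0.0, "wz": 0.0, "tx": 0.0, "ty": 0.0, "tz": 0.0, "gripper": 0.04}

```text
time: 20.2
tool_pos: [0.5135, -0.1148, 0.0292]
eef_rot: [0.707, 0.707, 0.0, 0.0]
contact_force: [0.6, 0.8, 0.7]
width: 0.0481
```

Request:
jog_arm:
  motion:
    - {"wx": 0.0, "wy": 0.0, "wz": 0.0, "tx": 0.0, "ty": 0.0, "tz": 0.0, "gripper": 0.04}

```text
time: 20.3
tool_pos: [0.5139, -0.115, 0.0297]
eef_rot: [0.707, 0.707, 0.001, 0.001]
contact_force: [-0.3, -0.2, -0.3]
width: 0.0482
```

Request:
jog_arm:
  motion:
    - {"wx": 0.0, "wy": 0.0, "wz": 0.0, "tx": 0.0, "ty": 0.0, "tz": 0.002, "gripper": 0.04}
    - {"wx": 0.0, "wy": 0.0, "wz": 0.0, "tx": 0.0, "ty": 0.0, "tz": 0.0, "gripper": 0.055}
    - {"wx": 0.0, "wy": 0.0, "wz": 0.0, "tx": 0.0, "ty": 0.0, "tz": 0.0, "gripper": 0.085}
    - {"wx": 0.0, "wy": 0.0, "wz": 0.0, "tx": 0.0, "ty": 0.0, "tz": 0.0, "gripper": 0.085}
    - {"wx": 0.0, "wy": 0.0, "wz": 0.0, "tx": 0.0, "ty": 0.0, "tz": -0.03, "gripper": 0.085}

```text
time: 20.8
tool_pos: [0.5103, -0.1142, 0.0533]
eef_rot: [0.707, 0.707, -0.002, -0.003]
contact_force: [0.7, -0.2, 0.7]
width: 0.085
```

Request:
jog_arm:
  motion:
    - {"wx": 0.0, "wy": 0.0, "wz": 0.0, "tx": 0.0, "ty": 0.0, "tz": -0.045, "gripper": 0.085}
    - {"wx": 0.0, "wy": 0.0, "wz": 0.0, "tx": 0.0, "ty": -0.01, "tz": -0.045, "gripper": 0.085}
    - {"wx": 0.0, "wy": 0.0, "wz": 0.0, "tx": 0.02, "ty": -0.015, "tz": -0.012, "gripper": 0.085}
    - {"wx": 0.0, "wy": 0.0, "wz": 0.0, "tx": 0.045, "ty": -0.008, "tz": 0.0, "gripper": 0.085}
    - {"wx": 0.0, "wy": 0.0, "wz": 0.0, "tx": 0.048, "ty": 0.0, "tz": 0.0, "gripper": 0.085}

```text
time: 21.3
tool_pos: [0.4795, -0.0015, 0.1595]
eef_rot: [0.708, 0.706, 0.001, 0.001]
contact_force: [1.0, 0.2, 0.0]
width: 0.0852
```

Request:
jog_arm:
  motion:
    - {"wx": 0.0, "wy": 0.0, "wz": 0.0, "tx": 0.048, "ty": 0.0, "tz": 0.0, "gripper": 0.085}
    - {"wx": 0.0, "wy": 0.0, "wz": 0.0, "tx": 0.048, "ty": 0.0, "tz": 0.0, "gripper": 0.085}
    - {"wx": 0.0, "wy": 0.0, "wz": 0.0, "tx": 0.048, "ty": 0.0, "tz": 0.0, "gripper": 0.085}
    - {"wx": 0.0, "wy": 0.0, "wz": 0.0, "tx": 0.048, "ty": 0.0, "tz": 0.0, "gripper": 0.085}
    - {"wx": 0.0, "wy": 0.0, "wz": 0.0, "tx": 0.048, "ty": 0.0, "tz": 0.0, "gripper": 0.085}

```text
time: 21.8
tool_pos: [0.4795, 0.2402, 0.1586]
eef_rot: [0.707, 0.707, 0.0, 0.0]
contact_force: [0.9, 0.3, 0.4]
width: 0.085
```

Request:
jog_arm:
  motion:
    - {"wx": 0.0, "wy": 0.0, "wz": 0.0, "tx": 0.048, "ty": 0.0, "tz": 0.0, "gripper": 0.085}
    - {"wx": 0.0, "wy": 0.0, "wz": 0.0, "tx": 0.02, "ty": 0.0, "tz": 0.03, "gripper": 0.085}
    - {"wx": 0.0, "wy": 0.0, "wz": 0.0, "tx": 0.0, "ty": 0.0, "tz": 0.04, "gripper": 0.085}
    - {"wx": 0.0, "wy": 0.0, "wz": 0.0, "tx": 0.0, "ty": 0.0, "tz": 0.0, "gripper": 0.085}
    - {"wx": 0.0, "wy": 0.0, "wz": 0.0, "tx": 0.0, "ty": 0.0, "tz": 0.0, "gripper": 0.085}

```text
time: 22.3
tool_pos: [0.4793, 0.3057, 0.0884]
eef_rot: [0.707, 0.707, -0.001, -0.0]
contact_force: [1.0, 0.2, 0.7]
width: 0.0852
```

Run:
```python
from h import *
im=cams.snapshot('side')
locate('green_roll','side',np.array((.48,.306)),tol=.04)
g=overlay('side',im,[(.4805,.306,MOD['green_roll'])],(200,220,300,310),6,0)
h=overlay('side',im,[(.5135,-.115,[(.025,.027,.042)]),(.5692,-.2568,[(.03,.032,.052),(.02,.052,.072)])],(240,130,310,200),6,0)
w=np.zeros((540,1020,3),np.uint8);w[:,:600]=g;w[:420,600:]=h
cv2.imwrite('pics/s7.png',cv2.resize(w,(800,424)))
```

```text
green_roll side [0.4792 0.3039] area 422 model 494 score 0.88
```

View pics/s7.png

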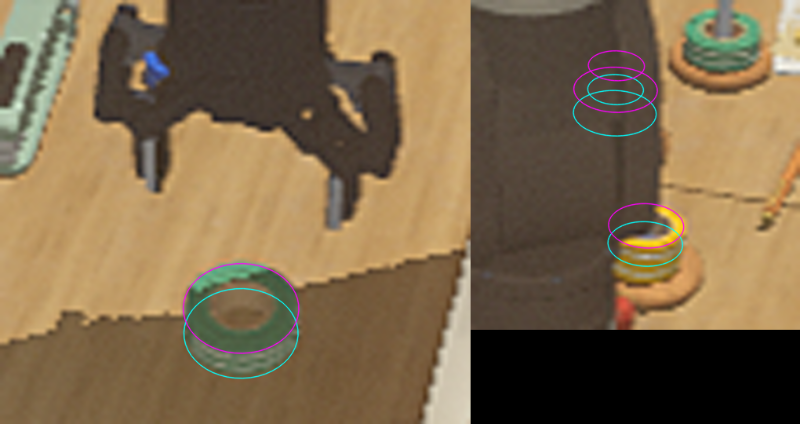

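The green roll is clear and matches its outline, and mustard is seated. Grasping green.

Request:
jog_arm:
  grip_force: 40
  motion:
    - {"wx": 0.0, "wy": 0.0, "wz": 0.0, "tx": 0.0, "ty": 0.0, "tz": 0.035, "gripper": 0.085}
    - {"wx": 0.0, "wy": 0.0, "wz": 0.0, "tx": 0.0, "ty": 0.0, "tz": 0.03, "gripper": 0.085}
    - {"wx": 0.0, "wy": 0.0, "wz": 0.0, "tx": 0.0, "ty": 0.0, "tz": 0.015, "gripper": 0.085}
    - {"wx": 0.0, "wy": 0.0, "wz": 0.0, "tx": 0.0, "ty": 0.0, "tz": 0.0, "gripper": 0.085}
    - {"wx": 0.0, "wy": 0.0, "wz": 0.0, "tx": 0.0, "ty": 0.0, "tz": 0.0, "gripper": 0.085}

```text
time: 22.9
tool_pos: [0.4811, 0.3065, 0.0104]
eef_rot: [0.707, 0.707, 0.001, 0.0]
contact_force: [0.6, 0.7, 0.4]
width: 0.0851
```

Request:
jog_arm:
  motion:
    - {"wx": 0.0, "wy": 0.0, "wz": 0.0, "tx": 0.0, "ty": 0.0, "tz": 0.002, "gripper": 0.07}
    - {"wx": 0.0, "wy": 0.0, "wz": 0.0, "tx": 0.0, "ty": 0.0, "tz": 0.0, "gripper": 0.05}
    - {"wx": 0.0, "wy": 0.0, "wz": 0.0, "tx": 0.0, "ty": 0.0, "tz": 0.0, "gripper": 0.05}
    - {"wx": 0.0, "wy": 0.0, "wz": 0.0, "tx": 0.0, "ty": 0.0, "tz": 0.0, "gripper": 0.05}
    - {"wx": 0.0, "wy": 0.0, "wz": 0.0, "tx": 0.0, "ty": 0.0, "tz": 0.0, "gripper": 0.05}

```text
time: 23.4
tool_pos: [0.4809, 0.3067, 0.0081]
eef_rot: [0.707, 0.707, 0.001, 0.0]
contact_force: [-0.6, -1.5, 6.0]
width: 0.0571
```

Grip is a bit high, so I'm re-gripping 5 mm lower.

Request:
jog_arm:
  motion:
    - {"wx": 0.0, "wy": 0.0, "wz": 0.0, "tx": 0.0, "ty": 0.0, "tz": 0.0, "gripper": 0.075}
    - {"wx": 0.0, "wy": 0.0, "wz": 0.0, "tx": 0.0, "ty": 0.0, "tz": 0.0, "gripper": 0.075}
    - {"wx": 0.0, "wy": 0.0, "wz": 0.0, "tx": 0.0, "ty": 0.0, "tz": 0.005, "gripper": 0.075}
    - {"wx": 0.0, "wy": 0.0, "wz": 0.0, "tx": 0.0, "ty": 0.0, "tz": 0.0, "gripper": 0.075}
    - {"wx": 0.0, "wy": 0.0, "wz": 0.0, "tx": 0.0, "ty": 0.0, "tz": 0.0, "gripper": 0.05}

```text
time: 23.9
tool_pos: [0.4795, 0.306, 0.0009]
eef_rot: [0.707, 0.707, -0.0, -0.0]
contact_force: [0.5, -0.4, 0.2]
width: 0.0617
```

Request:
jog_arm:
  motion:
    - {"wx": 0.0, "wy": 0.0, "wz": 0.0, "tx": 0.0, "ty": 0.0, "tz": 0.0, "gripper": 0.05}
    - {"wx": 0.0, "wy": 0.0, "wz": 0.0, "tx": 0.0, "ty": 0.0, "tz": 0.0, "gripper": 0.05}
    - {"wx": 0.0, "wy": 0.0, "wz": 0.0, "tx": 0.0, "ty": 0.0, "tz": 0.0, "gripper": 0.05}
    - {"wx": 0.0, "wy": 0.0, "wz": 0.0, "tx": 0.0, "ty": 0.0, "tz": 0.0, "gripper": 0.05}
    - {"wx": 0.0, "wy": 0.0, "wz": 0.0, "tx": 0.0, "ty": 0.0, "tz": 0.0, "gripper": 0.05}

```text
time: 24.4
tool_pos: [0.4798, 0.3062, 0.0013]
eef_rot: [0.707, 0.707, -0.0, -0.0]
contact_force: [-0.4, -0.5, -0.3]
width: 0.0574
```

Request:
jog_arm:
  motion:
    - {"wx": 0.0, "wy": 0.0, "wz": 0.0, "tx": 0.0, "ty": 0.0, "tz": -0.02, "gripper": 0.05}
    - {"wx": 0.0, "wy": 0.0, "wz": 0.0, "tx": 0.0, "ty": 0.0, "tz": -0.045, "gripper": 0.05}
    - {"wx": 0.0, "wy": 0.0, "wz": 0.0, "tx": 0.0, "ty": 0.0, "tz": -0.045, "gripper": 0.05}
    - {"wx": 0.0, "wy": 0.0, "wz": 0.0, "tx": -0.02, "ty": 0.0, "tz": -0.045, "gripper": 0.05}
    - {"wx": 0.0, "wy": 0.0, "wz": 0.0, "tx": -0.045, "ty": 0.0, "tz": -0.005, "gripper": 0.05}

```text
time: 24.9
tool_pos: [0.4826, 0.2438, 0.1674]
eef_rot: [0.706, 0.709, 0.005, 0.001]
contact_force: [1.9, -0.0, -0.9]
width: 0.0573
```

Request:
jog_arm:
  motion:
    - {"wx": 0.0, "wy": 0.0, "wz": 0.0, "tx": -0.048, "ty": 0.0, "tz": 0.0, "gripper": 0.05}
    - {"wx": 0.0, "wy": 0.0, "wz": 0.0, "tx": -0.048, "ty": 0.0, "tz": 0.0, "gripper": 0.05}
    - {"wx": 0.0, "wy": 0.0, "wz": 0.0, "tx": -0.048, "ty": 0.0, "tz": 0.0, "gripper": 0.05}
    - {"wx": 0.0, "wy": 0.0, "wz": 0.0, "tx": -0.048, "ty": 0.0, "tz": 0.0, "gripper": 0.05}
    - {"wx": 0.0, "wy": 0.0, "wz": 0.0, "tx": -0.048, "ty": 0.0, "tz": 0.0, "gripper": 0.05}

```text
time: 25.4
tool_pos: [0.4796, -0.0006, 0.1615]
eef_rot: [0.707, 0.707, 0.0, 0.0]
contact_force: [1.9, 0.4, -0.9]
width: 0.0576
```

Request:
jog_arm:
  motion:
    - {"wx": 0.0, "wy": 0.0, "wz": 0.0, "tx": -0.048, "ty": 0.0, "tz": 0.0, "gripper": 0.05}
    - {"wx": 0.0, "wy": 0.0, "wz": 0.0, "tx": -0.048, "ty": 0.0, "tz": 0.0, "gripper": 0.05}
    - {"wx": 0.0, "wy": 0.0, "wz": 0.0, "tx": -0.048, "ty": 0.0, "tz": 0.0, "gripper": 0.05}
    - {"wx": 0.0, "wy": 0.0, "wz": 0.0, "tx": -0.048, "ty": 0.0, "tz": 0.0, "gripper": 0.05}
    - {"wx": 0.0, "wy": 0.0, "wz": 0.0, "tx": -0.048, "ty": 0.0, "tz": 0.0, "gripper": 0.05}

```text
time: 25.9
tool_pos: [0.4797, -0.2408, 0.1615]
eef_rot: [0.707, 0.707, 0.0, 0.0]
contact_force: [1.4, 0.2, -1.3]
width: 0.0571
```

Request:
jog_arm:
  motion:
    - {"wx": 0.0, "wy": 0.0, "wz": 0.0, "tx": -0.045, "ty": 0.01, "tz": 0.0, "gripper": 0.05}
    - {"wx": 0.0, "wy": 0.0, "wz": 0.0, "tx": -0.045, "ty": 0.01, "tz": 0.0, "gripper": 0.05}
    - {"wx": 0.0, "wy": 0.0, "wz": 0.0, "tx": -0.045, "ty": 0.01, "tz": 0.0, "gripper": 0.05}
    - {"wx": 0.0, "wy": 0.0, "wz": 0.0, "tx": -0.02, "ty": 0.006, "tz": 0.0, "gripper": 0.05}
    - {"wx": 0.0, "wy": 0.0, "wz": 0.0, "tx": 0.0, "ty": 0.0, "tz": 0.0, "gripper": 0.05}

```text
time: 26.4
tool_pos: [0.5162, -0.3966, 0.16]
eef_rot: [0.708, 0.706, -0.0, -0.0]
contact_force: [0.4, -0.8, -0.3]
width: 0.0571
```

Request:
jog_arm:
  motion:
    - {"wx": 0.0, "wy": 0.0, "wz": 0.0, "tx": 0.003, "ty": 0.0, "tz": 0.03, "gripper": 0.05}
    - {"wx": 0.0, "wy": 0.0, "wz": 0.0, "tx": 0.0, "ty": 0.0, "tz": 0.03, "gripper": 0.05}
    - {"wx": 0.0, "wy": 0.0, "wz": 0.0, "tx": 0.0, "ty": 0.0, "tz": 0.01, "gripper": 0.05}
    - {"wx": 0.0, "wy": 0.0, "wz": 0.0, "tx": 0.0, "ty": 0.0, "tz": 0.0, "gripper": 0.05}
    - {"wx": 0.0, "wy": 0.0, "wz": 0.0, "tx": 0.0, "ty": 0.0, "tz": 0.0, "gripper": 0.05}

```text
time: 26.9
tool_pos: [0.5166, -0.3906, 0.0926]
eef_rot: [0.707, 0.707, 0.0, 0.001]
contact_force: [-0.1, -0.4, 0.1]
width: 0.0575
```

Run:
```python
from h import *
im=cams.snapshot('side');o=observe();print(o['tool_pos'],o['eef_rot'])
p=o['tool_pos']
g=overlay('side',im,[(.5165,-.393,ST(.03,.02,.066)),(p[0],p[1],[(.03,p[2]-.001,p[2]+.019)])],(235,100,335,170),8,0)
cv2.imwrite('pics/s8.png',g)
```

```text
[ 0.51692551 -0.39094239  0.09320234] [7.06802417e-01 7.07410054e-01 1.80191598e-04 1.15139595e-03]
```

View pics/s8.png

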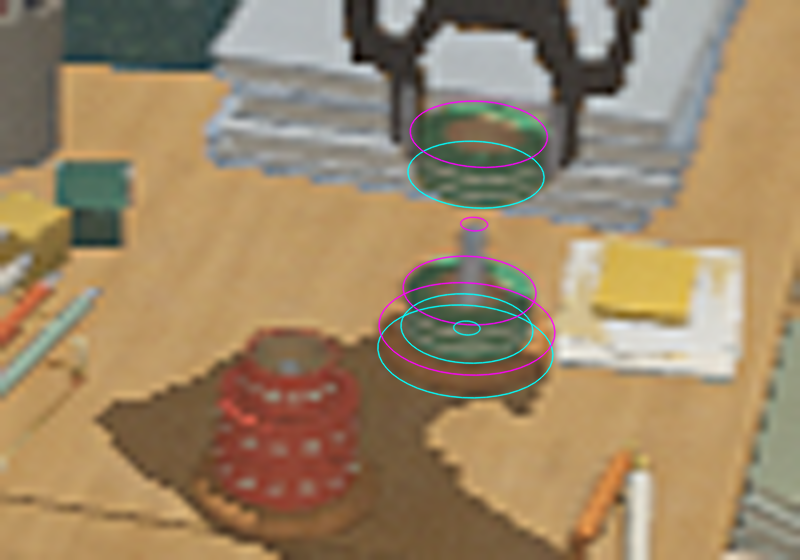

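The coral stand is complete and green is held level over its post. Lowering.

Request:
jog_arm:
  motion:
    - {"wx": 0.0, "wy": 0.0, "wz": 0.0, "tx": -0.002, "ty": 0.0, "tz": 0.025, "gripper": 0.05}
    - {"wx": 0.0, "wy": 0.0, "wz": 0.0, "tx": 0.0, "ty": 0.0, "tz": 0.02, "gripper": 0.05}
    - {"wx": 0.0, "wy": 0.0, "wz": 0.0, "tx": 0.0, "ty": 0.0, "tz": 0.008, "gripper": 0.05}
    - {"wx": 0.0, "wy": 0.0, "wz": 0.0, "tx": 0.0, "ty": 0.0, "tz": 0.003, "gripper": 0.05}
    - {"wx": 0.0, "wy": 0.0, "wz": 0.0, "tx": 0.0, "ty": 0.0, "tz": 0.0, "gripper": 0.05}

```text
time: 27.45
tool_pos: [0.5166, -0.3931, 0.0363]
eef_rot: [0.707, 0.707, 0.0, 0.001]
contact_force: [0.7, -0.3, -0.0]
width: 0.0574
```

Request:
jog_arm:
  motion:
    - {"wx": 0.0, "wy": 0.0, "wz": 0.0, "tx": 0.0, "ty": 0.0, "tz": 0.002, "gripper": 0.05}
    - {"wx": 0.0, "wy": 0.0, "wz": 0.0, "tx": 0.0, "ty": 0.0, "tz": 0.0, "gripper": 0.05}

```text
time: 27.65
tool_pos: [0.5166, -0.3931, 0.0342]
eef_rot: [0.707, 0.707, 0.0, 0.001]
contact_force: [0.3, 0.6, -1.1]
width: 0.0572
```

Request:
jog_arm:
  motion:
    - {"wx": 0.0, "wy": 0.0, "wz": 0.0, "tx": 0.0, "ty": 0.0, "tz": 0.0, "gripper": 0.07}
    - {"wx": 0.0, "wy": 0.0, "wz": 0.0, "tx": 0.0, "ty": 0.0, "tz": 0.0, "gripper": 0.085}
    - {"wx": 0.0, "wy": 0.0, "wz": 0.0, "tx": 0.0, "ty": 0.0, "tz": 0.0, "gripper": 0.085}
    - {"wx": 0.0, "wy": 0.0, "wz": 0.0, "tx": 0.0, "ty": 0.0, "tz": -0.02, "gripper": 0.085}
    - {"wx": 0.0, "wy": 0.0, "wz": 0.0, "tx": 0.0, "ty": 0.0, "tz": -0.045, "gripper": 0.085}

```text
time: 28.15
tool_pos: [0.514, -0.3911, 0.0948]
eef_rot: [0.707, 0.707, -0.001, -0.004]
contact_force: [1.9, 0.1, 0.2]
width: 0.085
```

Request:
jog_arm:
  motion:
    - {"wx": 0.0, "wy": 0.0, "wz": 0.0, "tx": 0.0, "ty": 0.0, "tz": -0.045, "gripper": 0.085}
    - {"wx": 0.0, "wy": 0.0, "wz": 0.0, "tx": 0.0, "ty": -0.03, "tz": -0.035, "gripper": 0.085}
    - {"wx": 0.0, "wy": 0.0, "wz": 0.0, "tx": 0.0, "ty": -0.045, "tz": 0.0, "gripper": 0.085}
    - {"wx": 0.0, "wy": 0.0, "wz": 0.0, "tx": 0.0, "ty": -0.045, "tz": 0.0, "gripper": 0.085}
    - {"wx": 0.0, "wy": 0.0, "wz": 0.0, "tx": 0.0, "ty": -0.045, "tz": 0.0, "gripper": 0.085}

```text
time: 28.65
tool_pos: [0.3498, -0.3927, 0.1788]
eef_rot: [0.707, 0.708, -0.0, 0.001]
contact_force: [-1.0, -0.0, 0.3]
width: 0.0848
```

Request:
jog_arm:
  motion:
    - {"wx": 0.0, "wy": 0.0, "wz": 0.0, "tx": 0.0, "ty": -0.04, "tz": 0.0, "gripper": 0.085}
    - {"wx": 0.0, "wy": 0.0, "wz": 0.0, "tx": -0.03, "ty": -0.03, "tz": 0.0, "gripper": 0.085}
    - {"wx": 0.0, "wy": 0.0, "wz": 0.0, "tx": 0.0, "ty": 0.0, "tz": 0.0, "gripper": 0.085}
    - {"wx": 0.0, "wy": 0.0, "wz": 0.0, "tx": 0.0, "ty": 0.0, "tz": 0.0, "gripper": 0.085}

```text
time: 29.05
tool_pos: [0.2806, -0.4234, 0.1787]
eef_rot: [0.708, 0.706, 0.0, 0.0]
contact_force: [-0.0, 0.2, 0.4]
width: 0.0849
```

Run:
```python
from h import *
a=cams.snapshot('top');b=cams.snapshot('side');print(observe()['tool_pos'])
C=[(.5165,-.393,[(.03,.032,.052)]),(.5135,-.115,[(.025,.027,.042)]),(.5692,-.2568,[(.03,.032,.052),(.02,.052,.072)])]
g=overlay('side',b,C,(235,110,325,220),5,0);h=overlay('top',a,C,(275,180,385,240),4,0)
w=np.zeros((550,900,3),np.uint8);w[:,:450]=g;w[:240,460:900]=h
w[250:,460:860]=cv2.resize(a,(400,300))
cv2.imwrite('pics/s9.png',cv2.resize(w,(800,489)))
for n in ['stapler','red_stamp','ink_pad']: print(n,[(np.round(c2w('side',o['xyz']),3).tolist(),round(o['score'],2)) for o in cams.spot_in(n,'side')])
```

```text
[ 0.2816659  -0.42268121  0.17838897]
stapler [([0.644, 0.183, 0.034], 0.92), ([0.564, -0.233, 0.047], 0.62)]
red_stamp [([0.504, 0.003, 0.014], 0.7)]
ink_pad [([0.66, 0.33, 0.011], 0.63)]
```

View pics/s9.png

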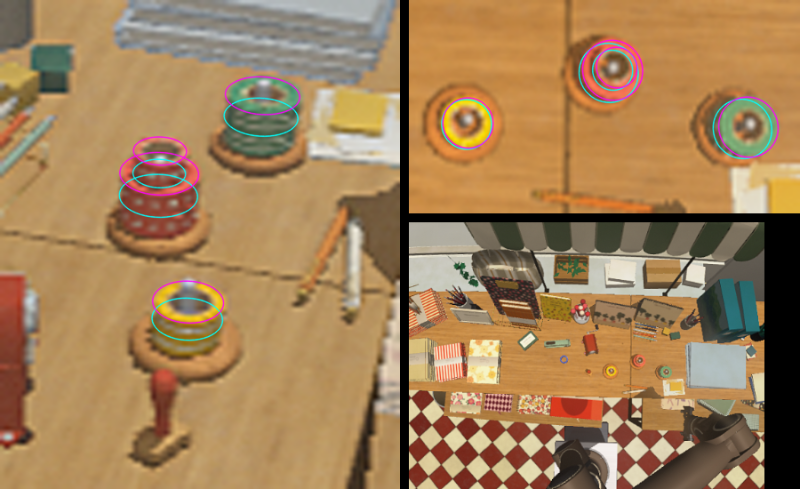

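All four rolls match the expected seated outlines, the bystanders have not moved, and the arm is clear.

```bash
python3 -c "
from rig import ticket; print(ticket.sign_off())"
```

```text
the job is handed in; nothing more can be done
None
```

All four rolls are on their stands, and I handed the job in at about 29 s of the 115 s allowed. The full coral roll went on first, then the tester straight from the stack on top of it, then mustard and green.

**Last checks:** The final pictures from both cameras show every roll lying flat on its post, matching the expected seated outlines to within a few millimetres. The detector puts the stapler, stamp and ink pad within about 4 mm of their starting positions, which is its own error. The blue look-alike was left alone. The arm is clear of everything, and the measured contact force read after each move never exceeded about 6 N.

**Slips along the way:** The first two move calls were refused for their format, so nothing moved. The first grip on the green roll was too high, so I re-gripped it lower. In the last picture the detector also reported a false second "stapler" at the coral stand. No check failed, but the hand-in gives no verdict.

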